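# Load an ornament into the neck trimmer

## Robot

A 7-joint arm with a two-finger parallel gripper is mounted at the origin on the work surface. World frame = base frame: x ahead of the robot, y to its left, z up, the work surface at z = 0. Lengths are in m, angles in rad, forces in N, time in s.
With the tool pointing down it reaches from about 0.4 to 0.85 m from the base axis. Payload 10.4 kg.
Tool frame: the origin (TCP) lies midway between the tips of the shut fingers; the grasp point (between the pads) lies 19 mm behind it; z points along the fingers, y is the direction in which the jaws open and shut (so a half turn about z gives the same grasp; the last joint's range is limited). The gripper opens to 87 mm and grips with 3 to 60 N. Pads are 19 mm wide; open, the fingers measure 117 mm over their backs; the gripper's body (75 mm by 190 mm) begins 51 mm behind the grasp point.
Start: joints at [1.133, 0.332, -0.065, 1.46, 0.022, 1.35, -0.088], TCP at [0.252, -0.572, 0.223] pointing down, gripper open.
Joint ranges: [-2.6, 2.6], [-0.5, 2.12], [-1.47, 1.34], [0.16, 2.42], [-1.27, 4.41], [0.06, 2.06], [-2.6, 2.6]. Speed limits (rad/s): [2.22, 2.22, 2.79, 2.79, 3.14, 3.14, 3.14].

## Interface

Orientations are given as a unit quaternion [x, y, z, w].
In Python, from bench import r gives the robot as it stands.
- The arm moves only by the tool step_arm, never from a script. Its argument "increments" is a list of rows, each a list of 2 entries, a list of its own where there are three numbers: the shift along the tool's x, y, z in m, then the turn, a rotation vector about the tool's x, y, z in rad. A call has 1 to 5 rows; each row is the pose to reach, as a shift and turn from the pose measured when the call began, along the tool's axes at that moment; what a row does not reach only later rows make up. A row lasts 1/10 s, in which the tool goes at most 50 mm and 8.59 degrees, less where a joint would pass 70% of its speed; a pose out of reach is approached as far as the arm can. A call with a gripper value outside its range is refused whole. "hand" is the closure, from -1 (fully open) to 1 (shut), so that 0 is half open, set as the call begins (left out, the last holds). The fingers move at their own pace and stop on an object; "grip_force" is the grip in N (left out, the last holds). Time passes only in rows, so rows that repeat a pose let the fingers close. It gives the time, the measured TCP pose, the force and the opening at its end, in the units of the state.
- r.read_state(): the state, without advancing time (a new reading comes with each control period).
- r.camera(name): name is "side" or "top"; returns a dict with "pixels" (420x560x3 uint8, blue, green, red), "camera_matrix" (3x3 intrinsics, pixels), "extrinsics" (4x4, takes a point from camera to world coordinates). Camera axes: x right, y up, looking along -z (the intrinsics and any distortion apply to the point x, -y, -z); pixel columns grow to the right and rows downward; lengths in m; the calibration is good to about 2 mm. A picture is of the moment at which its call begins. There is no depth.
- r.close_job(): hands the job in, once; it reports no verdict.
The state is a dict: "time": time; "joint_positions": joint angles; "joint_vel": joint speeds; "joint_torque": joint torques, N m; "ee_pos": TCP position; "eef_rot": TCP orientation; "ft_force": force on the tool from outside, world axes, zero at the start; "torque": the same for the moment, N m; "width": finger opening in m.
Only numpy, scipy, OpenCV 4.12 (cv2) and the standard library are available. Lean on these libraries where they do the work, as an engineer would, in place of code of your own. Each camera call takes 0.05 s, during which the arm holds its last target.

## Task

Draw the amber ornament straight up, by its neck, out of its tight pocket in the wooden tray, and set it fully down, neck outward, in the tilted white cradle of the neck trimmer, letting go only once it is seated (it is thin glass: no dropping). Then swing the yellow keeper (the one with the red pin) round until its fork is fully home about the neck, and last slide the carriage (it has a black upright handle) all the way to its stop by the wheel and leave it there with the ornament still seated and the keeper still closed. Leave the other ornaments in their pockets.

Things in the scene. Friction and masses are not known exactly. Their poses are not given: they have to be found in the camera images.
- amber_centre (a point): Amber ornament with gold bands, 112 mm long, 70 g. Point on its axis half-way up, 56 mm above its underside; z towards the neck. Underside 44 mm wide; belly 64 mm wide, 16 to 44 mm up; sloping shoulder to 64 mm; straight neck 18 mm wide, 64 to 106 mm up (8 to 50 mm above this point); end lip 22 mm wide. Starts upright in a pocket, only shoulder and neck standing out: grip it by the neck.
- red_centre (a point): ornament, same shape and size as the amber one, red; in another pocket of the tray; leave it there
- blue_centre (a point): ornament, same shape and size as the amber one, blue; in another pocket of the tray; leave it there
- green_centre (a point): ornament, same shape and size as the amber one, dark green; in another pocket of the tray; leave it there
- tray: Fixed wooden block 200 x 200 mm, 60 mm high, with four round pockets 67 mm wide and 46 mm deep (floors 14 mm above the tray's underside), pocket centres at x, y = +-46 mm. Origin: centre of the underside, axes along the edges, z up. Each pocket holds one ornament; which colour is where changes.
- cradle (a point): White tilted cup on the trimmer's carriage. Origin: centre of its inner floor, 80 mm above the table; z out of its mouth, leaning 28 deg from vertical, roughly to the robot. y level, +y away from the wheel; x away from the robot and up. Inside 46 mm deep, about 68 to 71 mm wide where the belly sits, flaring to 76 at the mouth. The seated ornament's underside rests on the floor, its half-way point 56 mm along z.
- keeper (a joint): Yellow keeper, rad: 0 open, 1.4 home, where its fork (35 mm gap) stands about the neck just above the shoulder. Hinge axis parallel to the cradle's z; it closes by turning the negative way about that axis (clockwise looking into the cradle's mouth). Rubbing hinge, about 0.12 N m: stays where it is left.
- keeper_hinge (a point): Point on the keeper's hinge axis at mid-thickness of the 7 mm yellow plate: at cradle x, y, z = 0, 58, 70 mm. The hinge is carried by the carriage.
- keeper_pin (a point): Half-way along the red round pin that turns the keeper: 14 mm wide, parallel to the cradle's z, reaching 24 mm above and below this point (the yellow plate is at its foot). 45 mm from the hinge axis, on the tail opposite to the fork. Open, it is on the robot's side of the hinge; closing, it travels away from the wheel, then away from the robot and up.
- carriage (a joint): Slide of the aluminium carriage, m: 0 drawn back, 0.085 at its stop by the wheel. Level, along the cradle's -y; rubs with about 4 N and stays where it is left. The wheel (150 mm wide, steel, standing still, under a dark curved guard, fixed to the base) has its near rim 97 mm from the cradle's axis at 0, 88 mm along the cradle's z.
- carriage_handle (a point): On the axis of the carriage's black upright handle, 25 mm below its top: a bar 16 mm thick along the slide and 32 mm wide across it, from 38 to 140 mm above the table. Its axes are those of the cradle; the handle itself stands vertical.
Things that resemble listed ones, but are neither listed nor needed, are in the scene too. Of the things like the part that bears amber_centre, leave any that is pink; of the rest the smaller one is meant.

How it is judged:
By the outcome, as a careful person would: the job done as asked, in the order asked, and still so for the second after the job is handed in, with the robot touching nothing.
It also fails if it takes over 56 s, if anything falls off the work surface, if the arm or the gripper's body presses on something with over 40 N, if the wrist force passes 120 N, or if a joint passes its speed limit or range.

## Working session

There is one attempt and no reset: what is moved stays moved. The work goes in short steps, Python scripts to look and compute and a tool call to move; the robot and the scene stay as the last step left them, time stands still between calls to the robot, and variables do not carry over. Pictures are saved under pics/ and viewed, and the job is handed in when it is done.

Besides the shell and the picture viewer there is one more tool, called after ">>>" in YAML: its name, and indented under it one key for each argument. step_arm: Moves the arm, as the interface text tells. Its arguments: {"type":"object","properties":{"increments":{"type":"array"},"hand":{"type":"number"},"grip_force":{"type":"number"}},"required":["increments"]}

```bash
ls; mkdir -p pics; python3 - <<'E'
from bench import r
import cv2,numpy as np
s=r.read_state(); print(s)
for n in("side","top"):
    c=r.camera(n); cv2.imwrite(f"pics/{n}0.png",c["pixels"]); print(n,c["camera_matrix"],c["extrinsics"],[k for k in c])
    np.savez(f"cal_{n}.npz",K=c["camera_matrix"],E=c["extrinsics"])
E
```

```text
pics
{'time': 0.0, 'joint_positions': array([ 1.1334031 ,  0.33288421, -0.06470647,  1.46094763,  0.02157008,
        1.34989627, -0.08848844]), 'joint_vel': array([-1.13519927e-03,  1.43817956e-03, -1.22581853e-03,  8.49890381e-04,
        1.49485598e-05,  1.71605754e-04,  1.83519028e-05]), 'joint_torque': array([-1.21139314e-03, -6.23262835e+01,  2.35983945e-02, -3.89901423e+01,
       -6.14860025e-02,  3.97894881e-02,  1.92923376e-04]), 'ee_pos': array([ 0.25172494, -0.57163824,  0.22174323]), 'eef_rot': array([ 9.78566730e-01,  2.05928717e-01, -1.65773022e-04, -7.01412501e-04]), 'ft_force': array([ 0.02403512, -0.12711535, -1.13049992]), 'torque': array([ 0.00942895, -0.01655061,  0.00486457]), 'width': 0.08698979210717607}
side [[464.02327658   0.         273.65970332]
 [  0.         464.02327658 204.74455895]
 [  0.           0.           1.        ]] [[-0.7424927   0.32099241 -0.58793576 -0.21161045]
 [-0.66984828 -0.35212392  0.65369107  0.81469983]
 [ 0.00280363  0.87918861  0.47646566  0.66954238]
 [ 0.          0.          0.          1.        ]] ['pixels', 'camera_matrix', 'extrinsics']
top [[480.29208959   0.         273.20960704]
 [  0.         480.29208959 214.40082837]
 [  0.           0.           1.        ]] [[-0.02338347  0.9951375  -0.09567951  0.36187664]
 [-0.99946408 -0.02107701  0.0250462   0.08186353]
 [ 0.02290777  0.0962139   0.99509704  1.12416528]
 [ 0.          0.          0.          1.        ]] ['pixels', 'camera_matrix', 'extrinsics']
```

View pics/side0.png

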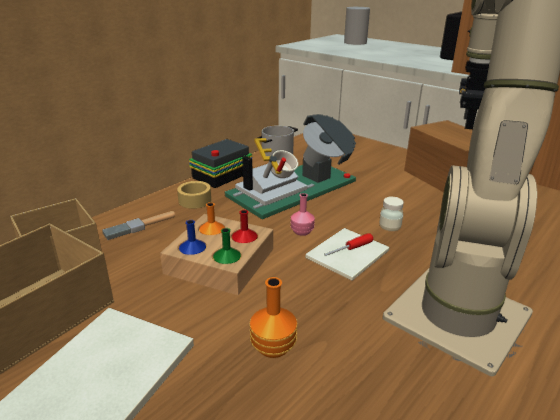

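View pics/top0.png

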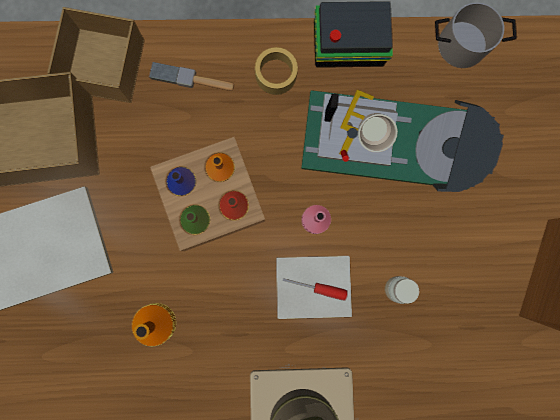

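Candidates for the amber ornament:
- The one in the tray: side (211,218), top (219,165).
- A big, free-standing amber one: side (273,320), top (153,325).
- A pink one: side (303,215), top (317,218).

The one in the tray fits, because it is the smaller amber and sits in a pocket. I'll confirm it in enlarged crops.

```bash
python3 - <<'E'
import cv2
t=cv2.imread("pics/top0.png"); s=cv2.imread("pics/side0.png")
cv2.imwrite("pics/t_tray.png",cv2.resize(t[125:260,140:275],None,fx=4.4,fy=4.4,interpolation=cv2.INTER_CUBIC))
cv2.imwrite("pics/t_mach.png",cv2.resize(t[80:190,290:420],None,fx=5.4,fy=5.4,interpolation=cv2.INTER_CUBIC))
cv2.imwrite("pics/s_tray.png",cv2.resize(s[190:300,150:290],None,fx=5.4,fy=5.4,interpolation=cv2.INTER_CUBIC))
cv2.imwrite("pics/s_mach.png",cv2.resize(s[110:220,220:360],None,fx=5.4,fy=5.4,interpolation=cv2.INTER_CUBIC))
E
```

```text
(no output)
```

View pics/t_tray.png

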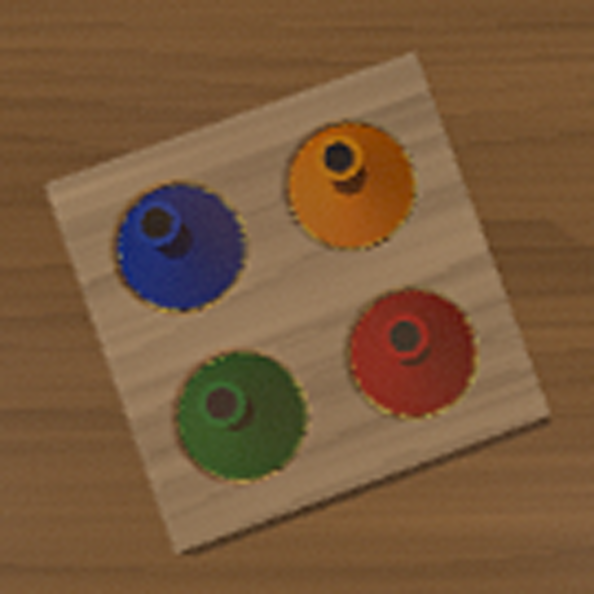

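View pics/t_mach.png

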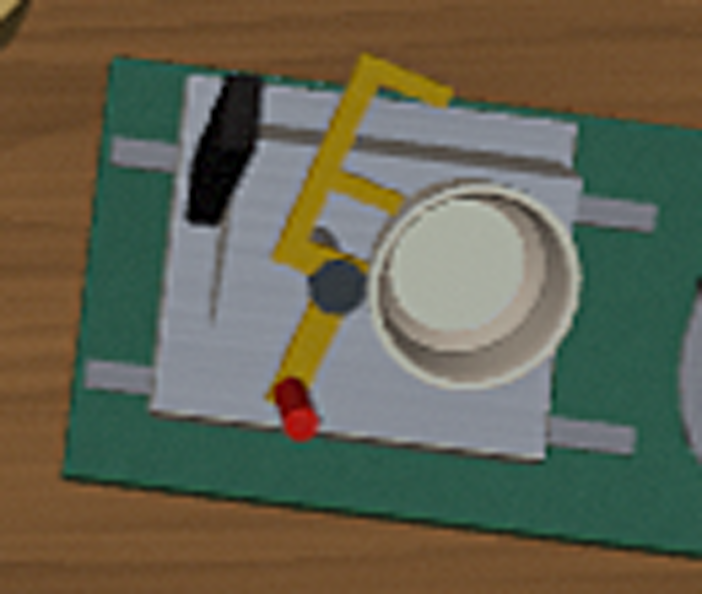

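View pics/s_tray.png

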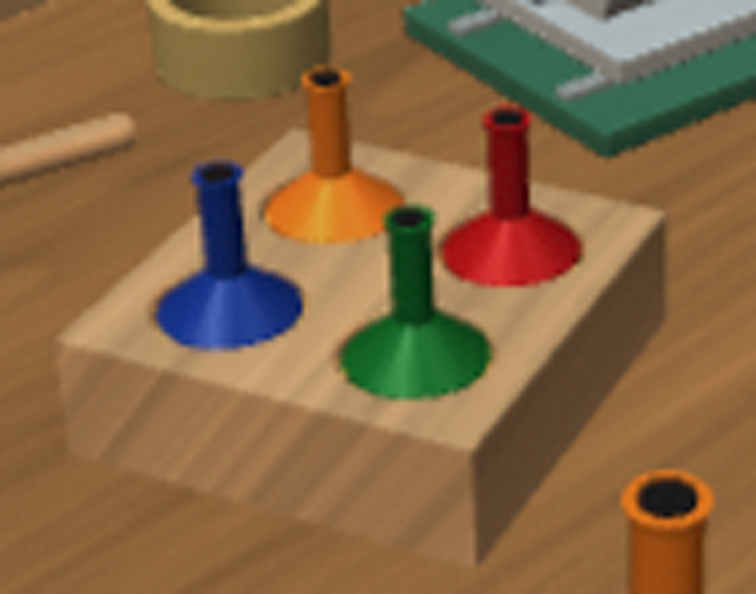

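View pics/s_mach.png

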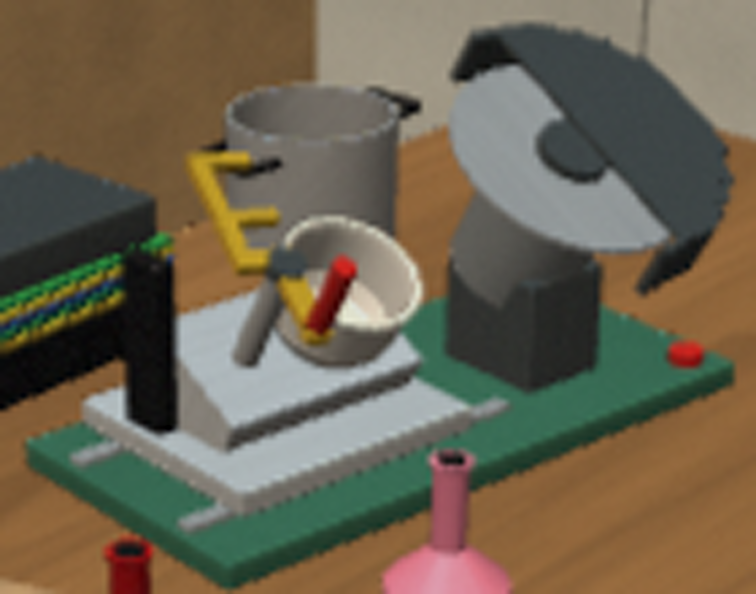

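The crops confirm it: the amber ornament with the thin neck in the far pocket, top crop (343,157) and side crop (327,75), is the one. The bigger free-standing amber and the pink one are decoys. Next I'll measure the poses.

```bash
cat > h.py <<'E'
import numpy as np, cv2
from scipy.optimize import least_squares
from scipy.spatial.transform import Rotation as R
C={n:np.load(f"cal_{n}.npz") for n in("side","top")}
def proj(n,P):
    P=np.atleast_2d(P);E=C[n]["E"];K=C[n]["K"]
    p=(P-E[:3,3])@E[:3,:3]; q=np.c_[p[:,0],-p[:,1],-p[:,2]]@K.T
    return q[:,:2]/q[:,2:]
def ray(n,uv):
    E=C[n]["E"];K=C[n]["K"];d=np.linalg.inv(K)@[uv[0],uv[1],1]
    return E[:3,3],E[:3,:3]@np.array([d[0],-d[1],-d[2]])
def atz(n,uv,z):
    o,d=ray(n,uv);return o+d*(z-o[2])/d[2]
def tri(ut,us):
    f=lambda X:np.r_[proj("top",X)[0]-ut,proj("side",X)[0]-us]
    s=least_squares(f,atz("top",ut,.1));return s.x,s.fun
TT=lambda x,y:((x+.5)/4.4-.5+140,(y+.5)/4.4-.5+125)
TM=lambda x,y:((x+.5)/5.4-.5+290,(y+.5)/5.4-.5+80)
ST=lambda x,y:((x+.5)/5.4-.5+150,(y+.5)/5.4-.5+190)
SM=lambda x,y:((x+.5)/5.4-.5+220,(y+.5)/5.4-.5+110)
def cradleT(x,y,yaw):
    t=np.radians(28);h=np.array([np.cos(yaw),np.sin(yaw),0]);u=np.array([0,0,1.])
    X=np.cos(t)*h+np.sin(t)*u;Y=np.array([-np.sin(yaw),np.cos(yaw),0]);Z=np.cross(X,Y)
    return np.c_[X,Y,Z],np.array([x,y,.08])
E
python3 - <<'E'
from h import *
c=[TT(45,185),TT(413,53),TT(550,417),TT(180,553)]
P=np.array([atz("top",q,.06) for q in c]);print(P.round(4))
ctr=P.mean(0);print("ctr",ctr, np.linalg.norm(np.roll(P,-1,0)-P,axis=1))
d=P[1]-P[0]; print("edge yaw",np.degrees(np.arctan2(d[1],d[0])))
for n,a,b in(("amber",TT(343,157),ST(327,76)),("blue",TT(158,224),ST(218,172)),("green",TT(225,404),ST(410,218)),("red",TT(407,336),ST(507,117))):
    print(n,*[v.round(4) for v in tri(a,b)], atz("top",a,.126).round(4), atz("side",b,.126).round(4))
# side tray corners
cs=[ST(60,343),ST(298,130),ST(665,213),ST(478,447)]
print(np.array([atz("side",q,.06) for q in cs]).round(4))
# machine
mt,ms=TM(475,285),SM(350,274)
print("mouth",*tri(mt,ms)); print("pin top",*tri(TM(300,422),SM(343,267))); print("hinge",*tri(TM(338,286),SM(288,262)))
E
```

```text
[[0.5772 0.3283 0.06  ]
 [0.6424 0.1407 0.06  ]
 [0.4535 0.0745 0.06  ]
 [0.3892 0.2609 0.06  ]]
ctr [0.51555438 0.20108548 0.06      ] [0.19863205 0.20017512 0.19725854 0.19972933]
edge yaw -70.84455975833613
amber [0.5751 0.1717 0.1276] [-0.3025 -0.3081  0.4993  0.0878] [0.5748 0.1712 0.126 ] [0.5786 0.1704 0.126 ]
blue [0.5444 0.2598 0.1275] [-0.2939 -0.2901  0.447   0.09  ] [0.544  0.2595 0.126 ] [0.5475 0.2588 0.126 ]
green [0.4579 0.2289 0.1263] [-0.3258 -0.3442  0.5045  0.0738] [0.4572 0.2283 0.126 ] [0.4594 0.2292 0.126 ]
red [0.4884 0.1425 0.1269] [-0.2856 -0.3106  0.4801  0.0591] [0.4878 0.142  0.126 ] [0.4906 0.142  0.126 ]
[[0.5763 0.3282 0.06  ]
 [0.6426 0.1389 0.06  ]
 [0.4564 0.0752 0.06  ]
 [0.3911 0.2593 0.06  ]]
mouth [ 0.63108147 -0.17147189  0.11948015] [-0.1339046  -0.15644471  0.2889788   0.01918942]
pin top [ 0.56688736 -0.09088383  0.16697806] [-0.15617776 -0.1819521   0.32688433  0.02243188]
hinge [ 0.62401215 -0.11132737  0.1473176 ] [-0.08498894 -0.09687671  0.17848803  0.01531668]
```

```bash
python3 - <<'E'
from h import *
for a,b,z in(((65,478),(702,560),.015),((113,57),(702,130),.015),((90,375),(633,440),.02),((112,152),(655,217),.02),((153,412),(545,460),.035)):
    d=atz("top",TM(*b),z)-atz("top",TM(*a),z); print("yaw(top)",np.degrees(np.arctan2(d[0],-d[1])))
for a,b,z in(((235,583),(733,372),.015),((245,500),(478,412),.03),((225,440),(420,362),.05)):
    d=atz("side",SM(*b),z)-atz("side",SM(*a),z); print("yaw(side)",np.degrees(np.arctan2(d[0],-d[1])))
mt,_=tri(TM(475,285),SM(350,274));hi,_=tri(TM(338,286),SM(288,262));pt,_=tri(TM(300,422),SM(343,267))
obs=[]
obs=[("top",TM(475,285),(0,0,46)),("side",SM(350,274),(0,0,46)),
     ("top",TM(338,286),"h"),("side",SM(288,262),"h"),("top",TM(300,422),"p"),("side",SM(343,267),"p")]
def f(p):
    Rm,o=cradleT(*p[:3]);e=[]
    for n,uv,q in obs:
        if q=="h": q=(0,58,70+p[3])
        if q=="p": q=(-45*np.cos(p[5]),58+45*np.sin(p[5]),70+p[4])
        e+=list(proj(n,o+Rm@np.array(q)/1000)[0]-uv)
    return np.array(e)
s=least_squares(f,[.65,-.17,-.1,6,40,0]);print(s.x,np.degrees(s.x[[2,5]]),s.fun.round(2))
Rm,o=cradleT(*s.x[:3])
for n,P in(("mouth",mt),("hinge",hi),("pintop",pt)): print(n,(Rm.T@(P-o)*1000).round(1))
E
```

```text
yaw(top) -8.519650243138589
yaw(top) -8.138700536800096
yaw(top) -7.975883869150399
yaw(top) -7.917222824552179
yaw(top) -8.141056823864584
yaw(side) -7.063450344085849
yaw(side) -8.700411673555962
yaw(side) -5.567430725193812
[ 0.65203167 -0.17362907 -0.12878384  6.05036079 51.41941458  0.29544134] [-7.37877076 16.92754175] [-0.28 -0.08  0.28 -0.23 -0.01 -0.11  0.21  0.04 -0.14 -0.21  0.32  0.01]
mouth [-0.1 -0.6 44.7]
hinge [ 0.  58.2 76.2]
pintop [-43.1  71.1 121.4]
```

```bash
cat > ov.py <<'E'
from h import *
def overlay(n,src,dst,x,y,yaw,a=0.295,off=0,box=None,f=5.4,hd=None):
    im=cv2.imread(src);x0,x1,y0,y1=box
    big=cv2.resize(im[y0:y1,x0:x1],None,fx=f,fy=f,interpolation=cv2.INTER_CUBIC)
    Rm,o=cradleT(x,y,yaw)
    def dr(P,c):
        q=proj(n,o+(Rm@(np.atleast_2d(P)/1000.).T).T); q=(q-[x0,y0]+.5)*f-.5
        cv2.polylines(big,[np.round(q).astype(int)],False,c,1)
    t=np.linspace(0,2*np.pi,60);ci=lambda r,z,cx=0,cy=0:np.c_[cx+r*np.cos(t),cy+r*np.sin(t),0*t+z]
    dr(ci(38,46),(0,255,0));dr(ci(41,46),(255,0,255));dr(ci(33,0),(255,255,0))
    px,py=-45*np.cos(a),58+45*np.sin(a)
    dr(ci(7,121.5,px,py),(0,255,0));dr(ci(7,73.5,px,py),(0,255,255));dr([(0,58,40),(0,58,76)],(255,0,0))
    dr([(0,0,0),(0,0,120)],(255,255,255))
    cv2.imwrite(dst,big)
E
python3 - <<'E'
from ov import *
p=(.652,-.1735,np.radians(-7.9))
overlay("top","pics/top0.png","pics/ot.png",*p,box=(290,420,80,190))
overlay("side","pics/side0.png","pics/os.png",*p,box=(220,360,110,220))
E
```

```text
(no output)
```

View pics/ot.png

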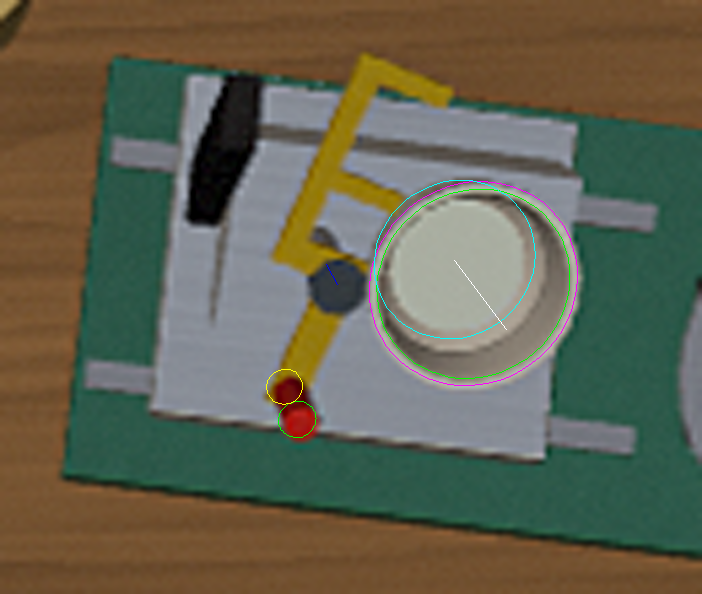

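View pics/os.png

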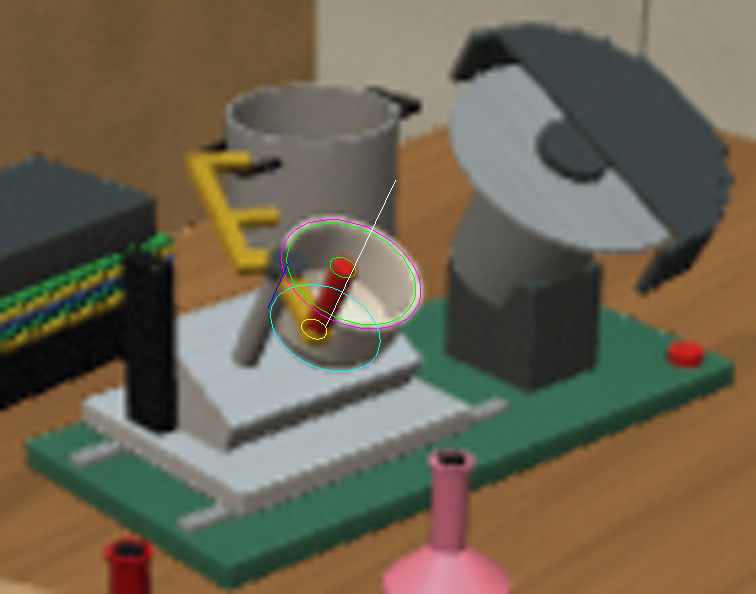

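```bash
cat >> h.py <<'E'
YAW=np.radians(-7.9); CR=(.6520,-.1737,YAW)
def down(yaw=YAW):
    y=np.array([-np.sin(yaw),np.cos(yaw),0]);z=np.array([0,0,-1.]);return np.c_[np.cross(y,z),y,z]
def tilt():
    Rm,_=cradleT(*CR); y=Rm[:,1];z=-Rm[:,2];return np.c_[np.cross(y,z),y,z]
def cp(x,y,z,slide=0):   # cradle mm -> world
    Rm,o=cradleT(*CR); return o+Rm@np.array([x,y-slide,z])/1000
def plan(P,Rt,n=None,vm=.045,wm=8.,state=None):
    from bench import r
    s=state or r.read_state(); p=np.array(s["ee_pos"]);R0=R.from_quat(s["eef_rot"])
    d=R0.inv().apply(np.array(P)-p); w=(R0.inv()*R.from_matrix(Rt)).as_rotvec()
    k=max(np.linalg.norm(d)/vm,np.degrees(np.linalg.norm(w))/wm); m=n or int(np.ceil(k))
    print("t",round(s["time"],2),"pos",p.round(4),"F",np.round(s["ft_force"],1),"w",round(s["width"],4),"d",d.round(4),"w",w.round(4),"need",round(k,1))
    for i in range(1,min(m,5)+1): print([list((d*i/m).round(4)),list((w*i/m).round(3))])
def jl():
    from bench import r
    lo=[-2.6,-.5,-1.47,.16,-1.27,.06,-2.6];hi=[2.6,2.12,1.34,2.42,4.41,2.06,2.6]
    q=r.read_state()["joint_positions"];print("q",np.round(q,2),"margin",np.round(np.minimum(q-lo,np.array(hi)-q),2))
E
python3 - <<'E'
from h import *
for q in((400,205),(395,210),(340,178),(450,95),(370,60),(290,255),(275,262)):
    P=None
    # intersect with plane cradle z=70
    Rm,o=cradleT(*CR);c,d=ray("top",TM(*q)); n=Rm[:,2];t=(70e-3-(c-o)@n)/(d@n);print(q,(Rm.T@(c+d*t-o)*1000).round(1))
for q in((278,160),(275,217),(190,160),(240,262)):
    c,d=ray("side",SM(*q)); t=(70e-3-(c-o)@n)/(d@n);print("s",q,(Rm.T@(c+d*t-o)*1000).round(1))
for q in((190,222),(215,224),(232,78),(262,80)):
    for z in(.14,.038):print(q,z,atz("top",TM(*q),z).round(4),(Rm.T@(atz("top",TM(*q),z)-o)*1000).round(1))
plan([.45,-.1,.26],down())
E
```

```text
(400, 205) [31.9 38.6 70. ]
(395, 210) [29.7 40.2 70. ]
(340, 178) [39.3 63.2 70. ]
(450, 95) [74.9 27.5 70. ]
(370, 60) [84.2 59.7 70. ]
(290, 255) [ 7.8 77.2 70. ]
(275, 262) [ 4.4 82.5 70. ]
s (278, 160) [70.9 10.7 70. ]
s (275, 217) [34.6 39.4 70. ]
s (190, 160) [87.6 61.5 70. ]
s (240, 262) [13.5 79.3 70. ]
(190, 222) 0.14 [ 0.6522 -0.056   0.14  ] [ 14.1 116.6  60.5]
(190, 222) 0.038 [ 0.6823 -0.0703  0.038 ] [ -5.8 106.5 -44.5]
(215, 224) 0.14 [ 0.6513 -0.0658  0.14  ] [ 14.4 106.8  60.3]
(215, 224) 0.038 [ 0.6813 -0.0811  0.038 ] [ -5.4  95.7 -44.7]
(232, 78) 0.14 [ 0.7097 -0.0745  0.14  ] [ 66.6 106.2  32.5]
(232, 78) 0.038 [ 0.7458 -0.0907  0.038 ] [ 52.2  95.1 -75.3]
(262, 80) 0.14 [ 0.7087 -0.0863  0.14  ] [67.2 94.4 32.2]
(262, 80) 0.038 [ 0.7447 -0.1037  0.038 ] [ 52.8  82.1 -75.7]
t 0.1 pos [ 0.2517 -0.5717  0.2218] F [ 0.1 -0.7  0.2] w 0.087 d [ 0.3715 -0.3518 -0.0377] w [-5.0000e-04 -1.7000e-03 -2.5889e+00] need 18.5
[[np.float64(0.0196), np.float64(-0.0185), np.float64(-0.002)], [np.float64(-0.0), np.float64(-0.0), np.float64(-0.136)]]
[[np.float64(0.0391), np.float64(-0.037), np.float64(-0.004)], [np.float64(-0.0), np.float64(-0.0), np.float64(-0.273)]]
[[np.float64(0.0587), np.float64(-0.0556), np.float64(-0.006)], [np.float64(-0.0), np.float64(-0.0), np.float64(-0.409)]]
[[np.float64(0.0782), np.float64(-0.0741), np.float64(-0.0079)], [np.float64(-0.0), np.float64(-0.0), np.float64(-0.545)]]
[[np.float64(0.0978), np.float64(-0.0926), np.float64(-0.0099)], [np.float64(-0.0), np.float64(-0.0), np.float64(-0.681)]]
```

```bash
sed -i 's/print(\[list((d\*i\/m).round(4)),list((w\*i\/m).round(3))\])/print([(d*i\/m).round(4).tolist(),(w*i\/m).round(3).tolist()])/' h.py; python3 - <<'E'
from h import *
plan([.5765,.171,.25],down(),n=20)
E
```

```text
t 0.1 pos [ 0.2517 -0.5717  0.2218] F [ 0.1 -0.7  0.2] w 0.087 d [ 0.5965 -0.5489 -0.0275] w [-5.0000e-04 -1.7000e-03 -2.5889e+00] need 18.5
[[0.0298, -0.0274, -0.0014], [-0.0, -0.0, -0.129]]
[[0.0597, -0.0549, -0.0027], [-0.0, -0.0, -0.259]]
[[0.0895, -0.0823, -0.0041], [-0.0, -0.0, -0.388]]
[[0.1193, -0.1098, -0.0055], [-0.0, -0.0, -0.518]]
[[0.1491, -0.1372, -0.0069], [-0.0, -0.0, -0.647]]
```

>>> step_arm:
  increments:
    - [[0.03,-0.0275,-0.002],[0,0,-0.13]]
    - [[0.06,-0.055,-0.004],[0,0,-0.26]]
    - [[0.09,-0.0825,-0.006],[0,0,-0.39]]
    - [[0.12,-0.11,-0.008],[0,0,-0.52]]
    - [[0.15,-0.1375,-0.01],[0,0,-0.65]]
  hand: -1
  grip_force: 20

```text
time: 0.6
ee_pos: [0.3339, -0.3837, 0.2318]
eef_rot: [0.86, 0.51, -0.0, -0.001]
ft_force: [-0.5, -0.8, 0.4]
width: 0.087
```

```bash
python3 - <<'E'
from h import *
plan([.5765,.171,.25],down(),n=15);jl()
E
```

```text
t 0.6 pos [ 0.3339 -0.3837  0.2318] F [-0.5 -0.8  0.4] w 0.087 d [ 0.6031 -0.0534 -0.0177] w [-4.0000e-04 -1.9000e-03 -1.9335e+00] need 13.8
[[0.0402, -0.0036, -0.0012], [-0.0, -0.0, -0.129]]
[[0.0804, -0.0071, -0.0024], [-0.0, -0.0, -0.258]]
[[0.1206, -0.0107, -0.0035], [-0.0, -0.0, -0.387]]
[[0.1608, -0.0142, -0.0047], [-0.0, -0.001, -0.516]]
[[0.201, -0.0178, -0.0059], [-0.0, -0.001, -0.645]]
q [ 1.01  0.09 -0.26  1.74  0.02  1.32  0.25] margin [1.59 0.59 1.21 0.68 1.29 0.74 2.35]
```

>>> step_arm:
  increments:
    - [[0.04,-0.004,-0.001],[0,0,-0.13]]
    - [[0.08,-0.007,-0.002],[0,0,-0.26]]
    - [[0.12,-0.011,-0.004],[0,0,-0.39]]
    - [[0.16,-0.014,-0.005],[0,0,-0.52]]
    - [[0.2,-0.018,-0.006],[0,0,-0.65]]

```text
time: 1.1
ee_pos: [0.4143, -0.198, 0.2378]
eef_rot: [0.65, 0.76, 0.0, -0.001]
ft_force: [1.1, 0.4, 0.0]
width: 0.0871
```

```bash
python3 - <<'E'
from h import *
plan([.5765,.171,.25],down(),n=10);jl()
E
```

```text
t 1.1 pos [ 0.4143 -0.198   0.2378] F [1.1 0.4 0. ] w 0.0871 d [ 0.3396  0.2171 -0.0119] w [-1.0000e-04 -1.8000e-03 -1.2783e+00] need 9.2
[[0.034, 0.0217, -0.0012], [-0.0, -0.0, -0.128]]
[[0.0679, 0.0434, -0.0024], [-0.0, -0.0, -0.256]]
[[0.1019, 0.0651, -0.0036], [-0.0, -0.001, -0.383]]
[[0.1359, 0.0868, -0.0048], [-0.0, -0.001, -0.511]]
[[0.1698, 0.1085, -0.006], [-0.0, -0.001, -0.639]]
q [ 0.82 -0.02 -0.46  1.83 -0.01  1.33  0.52] margin [1.78 0.48 1.01 0.59 1.26 0.73 2.08]
```

>>> step_arm:
  increments:
    - [[0.034,0.022,-0.001],[0,0,-0.13]]
    - [[0.068,0.043,-0.002],[0,0,-0.26]]
    - [[0.102,0.065,-0.004],[0,0,-0.39]]
    - [[0.136,0.087,-0.005],[0,0,-0.52]]
    - [[0.17,0.109,-0.006],[0,0,-0.64]]

```text
time: 1.6
ee_pos: [0.4961, -0.0117, 0.244]
eef_rot: [0.376, 0.927, 0.0, -0.001]
ft_force: [0.1, -0.6, -0.1]
width: 0.0871
```

```bash
python3 - <<'E'
from h import *
plan([.5765,.171,.25],down(),n=5);jl()
E
```

```text
t 1.6 pos [ 0.4961 -0.0117  0.244 ] F [ 0.1 -0.6 -0.1] w 0.0871 d [ 0.0697  0.1871 -0.006 ] w [ 3.000e-04 -1.600e-03 -6.333e-01] need 4.5
[[0.0139, 0.0374, -0.0012], [0.0, -0.0, -0.127]]
[[0.0279, 0.0748, -0.0024], [0.0, -0.001, -0.253]]
[[0.0418, 0.1123, -0.0036], [0.0, -0.001, -0.38]]
[[0.0558, 0.1497, -0.0048], [0.0, -0.001, -0.507]]
[[0.0697, 0.1871, -0.006], [0.0, -0.002, -0.633]]
q [ 0.59  0.08 -0.68  1.73  0.05  1.35  0.69] margin [2.01 0.58 0.79 0.69 1.32 0.71 1.91]
```

>>> step_arm:
  increments:
    - [[0.014,0.037,-0.001],[0,0,-0.13]]
    - [[0.028,0.075,-0.002],[0,0,-0.25]]
    - [[0.042,0.112,-0.004],[0,0,-0.38]]
    - [[0.056,0.15,-0.005],[0,0,-0.51]]
    - [[0.0697,0.1871,-0.006],[0,-0.0015,-0.633]]

```text
time: 2.1
ee_pos: [0.577, 0.1722, 0.2497]
eef_rot: [0.067, 0.998, 0.0, -0.0]
ft_force: [0.3, -0.3, 0.1]
width: 0.0871
```

```bash
python3 - <<'E'
from h import *
from bench import r
plan([.5765,.171,.16],down(),n=3);jl()
for n in("side","top"): cv2.imwrite(f"pics/{n}1.png",r.camera(n)["pixels"])
s=r.read_state();p=s["ee_pos"];print(p,proj("top",p),proj("side",p))
for n in("side","top"):
    im=cv2.imread(f"pics/{n}1.png");u,v=proj(n,p)[0].astype(int);print(n,u-70,v-70);cv2.imwrite(f"pics/{n}1c.png",cv2.resize(im[max(0,v-70):v+70,u-70:u+70],None,fx=4,fy=4,interpolation=cv2.INTER_CUBIC))
E
```

```text
t 2.1 pos [0.577  0.1722 0.2497] F [ 0.3 -0.3  0.1] w 0.0871 d [ 0.0003 -0.0013  0.0897] w [ 0.0001 -0.0003  0.0043] need 2.0
[[0.0001, -0.0004, 0.0299], [0.0, -0.0, 0.001]]
[[0.0002, -0.0009, 0.0598], [0.0, -0.0, 0.003]]
[[0.0003, -0.0013, 0.0897], [0.0, -0.0, 0.004]]
q [ 0.28  0.38 -0.84  1.45  0.28  1.44  0.87] margin [2.32 0.88 0.63 0.97 1.55 0.62 1.73]
[0.5761265  0.17664536 0.2490728 ] [[208.48787423 145.77433746]] [[205.52364161 158.42687113]]
side 135 88
top 138 75
```

View pics/side1c.png

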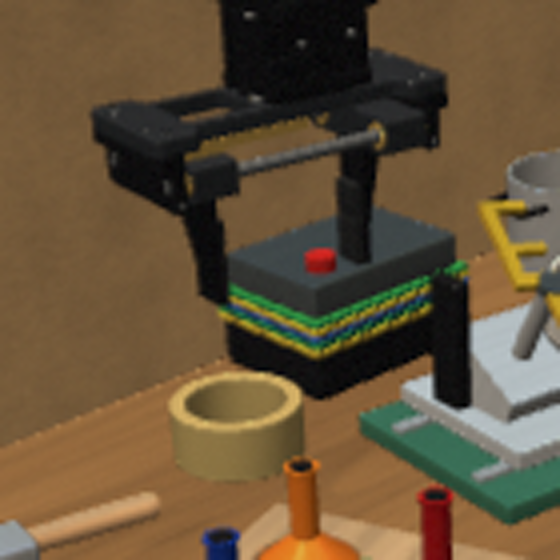

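View pics/top1.png

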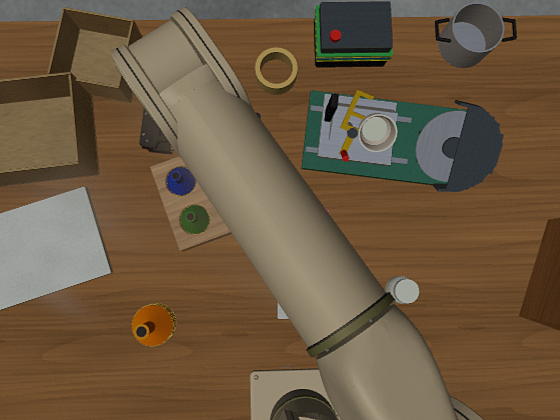

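The side crop shows the open fingertips at (213,298) and (355,262). Their midpoint is within 0.5 px of the projected TCP, so the calibration is good. I'll descend over the amber neck.

```bash
python3 - <<'E'
from h import *
for n,a,b in(("amber",TT(343,157),ST(327,76)),):
    print(least_squares(lambda p:np.r_[proj("top",[*p,.126])[0]-a,proj("side",[*p,.126])[0]-b],[.57,.17]).x)
plan([.5765,.1708,.14],down(),n=4)
E
```

```text
[0.57565478 0.17151679]
t 2.2 pos [0.5761 0.1766 0.2491] F [-1.  -0.3 -1.1] w 0.0871 d [-0.0014 -0.0061  0.109 ] w [ 0.0035 -0.0023  0.0103] need 2.4
[[-0.0003, -0.0015, 0.0273], [0.001, -0.001, 0.003]]
[[-0.0007, -0.0031, 0.0545], [0.002, -0.001, 0.005]]
[[-0.001, -0.0046, 0.0818], [0.003, -0.002, 0.008]]
[[-0.0014, -0.0061, 0.109], [0.004, -0.002, 0.01]]
```

>>> step_arm:
  increments:
    - [[-0.001,-0.003,0.025],[0.003,-0.002,0.01]]
    - [[-0.001,-0.0057,0.05],[0.003,-0.002,0.01]]
    - [[-0.001,-0.0057,0.08],[0.003,-0.002,0.01]]
    - [[-0.001,-0.0057,0.108],[0.003,-0.002,0.01]]
    - [[-0.001,-0.0057,0.108],[0.003,-0.002,0.01]]

```text
time: 2.7
ee_pos: [0.574, 0.1697, 0.1372]
eef_rot: [0.069, 0.998, -0.001, -0.003]
ft_force: [0.1, -0.5, 0.4]
width: 0.0868
```

```bash
python3 - <<'E'
from h import *
plan([.576,.1713,.084],down(),n=4)
E
```

```text
t 2.7 pos [0.574  0.1697 0.1372] F [ 0.1 -0.5  0.4] w 0.0868 d [-0.002   0.002   0.0532] w [-0.0023 -0.0062 -0.0005] need 1.2
[[-0.0005, 0.0005, 0.0133], [-0.001, -0.002, -0.0]]
[[-0.001, 0.001, 0.0266], [-0.001, -0.003, -0.0]]
[[-0.0015, 0.0015, 0.0399], [-0.002, -0.005, -0.0]]
[[-0.002, 0.002, 0.0532], [-0.002, -0.006, -0.0]]
```

>>> step_arm:
  increments:
    - [[-0.001,0.001,0.015],[-0.002,-0.006,0]]
    - [[-0.002,0.002,0.03],[-0.002,-0.006,0]]
    - [[-0.002,0.002,0.043],[-0.002,-0.006,0]]
    - [[-0.002,0.002,0.052],[-0.002,-0.006,0]]
    - [[-0.002,0.002,0.052],[-0.002,-0.006,0]]

```text
time: 3.2
ee_pos: [0.5754, 0.171, 0.0841]
eef_rot: [0.069, 0.998, -0.0, -0.001]
ft_force: [-0.7, -0.2, 0.4]
width: 0.0868
```

>>> step_arm:
  increments:
    - [[0,0,0],[0,0,0]]
    - [[0,0,0],[0,0,0]]

```text
time: 3.4
ee_pos: [0.5757, 0.1712, 0.0847]
eef_rot: [0.069, 0.998, -0.0, -0.001]
ft_force: [-0.7, -0.5, 0.4]
width: 0.087
```

```bash
python3 - <<'E'
from h import *
plan([.576,.1713,.084],down(),n=1)
from bench import r
im=r.camera("side")["pixels"];cv2.imwrite("pics/s2.png",cv2.resize(im[140:260,150:290],None,fx=5,fy=5,interpolation=cv2.INTER_CUBIC))
E
```

```text
t 3.4 pos [0.5757 0.1712 0.0847] F [-0.7 -0.5  0.4] w 0.087 d [-0.0003  0.0002  0.0007] w [-0.0006 -0.0012 -0.0005] need 0.0
[[-0.0003, 0.0002, 0.0007], [-0.001, -0.001, -0.001]]
```

View pics/s2.png

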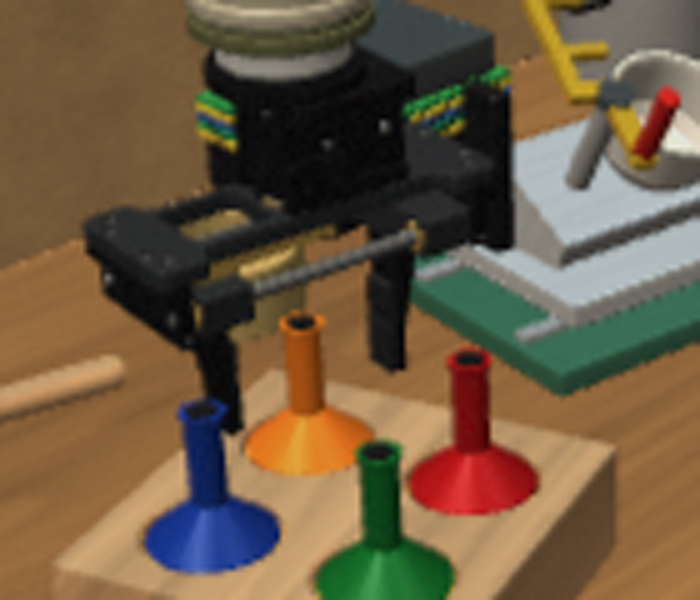

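The fingers are on either side of the amber neck, at crop (303,370). I'll close them gently.

>>> step_arm:
  increments:
    - [[0,0,0],[0,0,0]]
    - [[0,0,0],[0,0,0]]
    - [[0,0,0],[0,0,0]]
    - [[0,0,0],[0,0,0]]
    - [[0,0,0],[0,0,0]]
  hand: 1
  grip_force: 20

```text
time: 3.95
ee_pos: [0.5758, 0.1712, 0.0848]
eef_rot: [0.069, 0.998, -0.0, -0.001]
ft_force: [0.1, -0.2, 0.5]
width: 0.055
```

>>> step_arm:
  increments:
    - [[0,0,0],[0,0,0]]
    - [[0,0,0],[0,0,0]]
    - [[0,0,0],[0,0,0]]

```text
time: 4.25
ee_pos: [0.5757, 0.1712, 0.0848]
eef_rot: [0.069, 0.998, -0.0, -0.001]
ft_force: [0.2, -0.1, -0.1]
width: 0.0309
```

>>> step_arm:
  increments:
    - [[0,0,0],[0,0,0]]
    - [[0,0,0],[0,0,0]]
    - [[0,0,0],[0,0,0]]
    - [[0,0,0],[0,0,0]]

```text
time: 4.65
ee_pos: [0.5757, 0.1711, 0.0847]
eef_rot: [0.069, 0.998, -0.0, -0.001]
ft_force: [-0.6, 0.2, -0.2]
width: 0.019
```

```bash
python3 - <<'E'
from h import *
from bench import r
s=r.read_state();print(s["width"],s["ft_force"].round(2),s["ee_pos"])
im=r.camera("side")["pixels"];cv2.imwrite("pics/s3.png",cv2.resize(im[170:250,170:260],None,fx=7,fy=7,interpolation=cv2.INTER_CUBIC))
E
```

```text
0.019041028462635258 [-0.59  0.16 -0.24] [0.57573288 0.1711084  0.08473517]
```

View pics/s3.png

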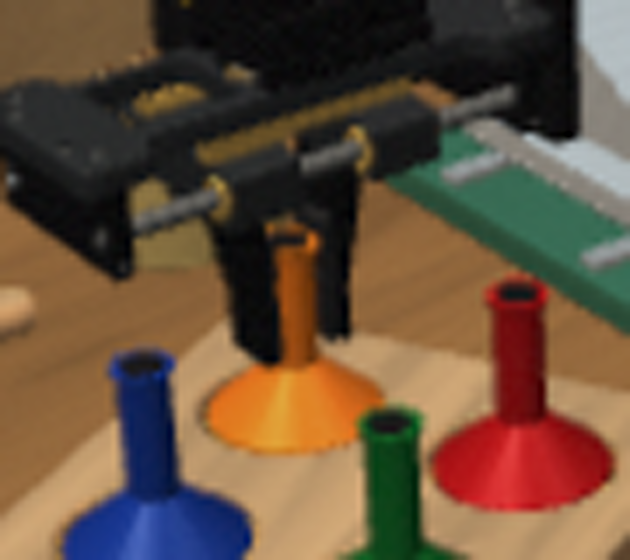

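>>> step_arm:
  increments:
    - [[0,0,0],[0,0,0]]
    - [[0,0,0],[0,0,0]]
    - [[0,0,-0.002],[0,0,0]]
    - [[0,0,-0.005],[0,0,0]]
    - [[0,0,-0.008],[0,0,0]]

```text
time: 5.2
ee_pos: [0.5758, 0.1711, 0.093]
eef_rot: [0.069, 0.998, -0.0, -0.001]
ft_force: [0.4, 0.4, -0.5]
width: 0.0189
```

>>> step_arm:
  increments:
    - [[0,0,-0.01],[0,0,0]]
    - [[0,0,-0.02],[0,0,0]]
    - [[0,0,-0.03],[0,0,0]]
    - [[0,0,-0.042],[0,0,0]]
    - [[0,0,-0.056],[0,0,0]]

```text
time: 5.7
ee_pos: [0.5758, 0.1712, 0.1501]
eef_rot: [0.069, 0.998, -0.0, -0.001]
ft_force: [-0.5, -0.0, -0.9]
width: 0.0188
```

```bash
python3 - <<'E'
from h import *
from bench import r
s=r.read_state();print(s["width"],s["ft_force"].round(2),s["ee_pos"])
im=r.camera("side")["pixels"];cv2.imwrite("pics/s4.png",cv2.resize(im[140:260,160:280],None,fx=5,fy=5,interpolation=cv2.INTER_CUBIC))
E
```

```text
0.01875903161871917 [-0.45 -0.03 -0.9 ] [0.57575407 0.17115304 0.15014866]
```

View pics/s4.png

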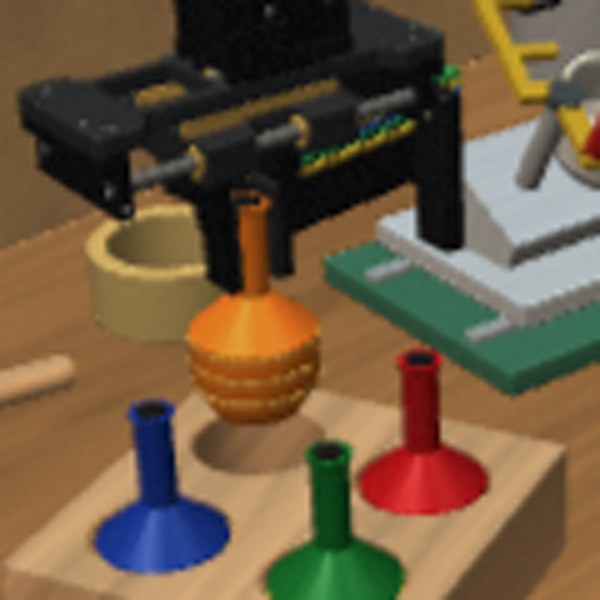

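It is gripped upright and clear of the pocket. I'll raise it and carry it to a point on the cradle's axis.

>>> step_arm:
  increments:
    - [[0,0,-0.02],[0,0,0]]
    - [[0,0,-0.042],[0,0,0]]
    - [[0,0,-0.064],[0,0,0]]
    - [[0,0,-0.082],[0,0,0]]
    - [[0,0,-0.092],[0,0,0]]

```text
time: 6.25
ee_pos: [0.577, 0.172, 0.2467]
eef_rot: [0.069, 0.998, 0.001, 0.002]
ft_force: [0.4, -0.0, -1.1]
width: 0.0188
```

```bash
python3 - <<'E'
from h import *
print(cp(0,0,185),cp(0,0,70.7)); jl()
plan(cp(0,0,185),tilt(),n=11)
E
```

```text
[ 0.56597204 -0.16176263  0.2433453 ] [ 0.61912337 -0.16913799  0.14242439]
q [ 0.28  0.38 -0.84  1.46  0.28  1.42  0.87] margin [2.32 0.88 0.63 0.96 1.55 0.64 1.73]
t 6.25 pos [0.577  0.172  0.2467] F [ 0.4 -0.  -1.1] w 0.0188 d [-0.035  -0.3321  0.0031] w [ 0.0012 -0.485  -0.0008] need 7.4
[[-0.0032, -0.0302, 0.0003], [0.0, -0.044, -0.0]]
[[-0.0064, -0.0604, 0.0006], [0.0, -0.088, -0.0]]
[[-0.0096, -0.0906, 0.0008], [0.0, -0.132, -0.0]]
[[-0.0127, -0.1208, 0.0011], [0.0, -0.176, -0.0]]
[[-0.0159, -0.151, 0.0014], [0.001, -0.22, -0.0]]
```

>>> step_arm:
  increments:
    - [[-0.003,-0.025,0],[0,-0.044,0]]
    - [[-0.006,-0.055,0.001],[0,-0.088,0]]
    - [[-0.01,-0.085,0.001],[0,-0.132,0]]
    - [[-0.013,-0.116,0.001],[0,-0.176,0]]
    - [[-0.016,-0.147,0.001],[0,-0.22,0]]

```text
time: 6.75
ee_pos: [0.5723, 0.023, 0.2454]
eef_rot: [0.069, 0.991, -0.007, 0.112]
ft_force: [0.8, 0.2, -1.1]
width: 0.0188
```

```bash
python3 - <<'E'
from h import *
jl()
plan(cp(0,0,185),tilt(),n=6)
E
```

```text
q [ 0.61  0.1  -0.81  1.74  0.16  1.12  1.19] margin [1.99 0.6  0.66 0.68 1.43 0.94 1.41]
t 6.75 pos [0.5723 0.023  0.2454] F [ 0.8  0.2 -1.1] w 0.0188 d [-0.0183 -0.1839  0.0061] w [ 0.0007 -0.2634 -0.0007] need 4.1
[[-0.0031, -0.0306, 0.001], [0.0, -0.044, -0.0]]
[[-0.0061, -0.0613, 0.002], [0.0, -0.088, -0.0]]
[[-0.0092, -0.0919, 0.0031], [0.0, -0.132, -0.0]]
[[-0.0122, -0.1226, 0.0041], [0.0, -0.176, -0.0]]
[[-0.0153, -0.1532, 0.0051], [0.001, -0.22, -0.001]]
```

>>> step_arm:
  increments:
    - [[-0.003,-0.031,0.001],[0,-0.044,0]]
    - [[-0.006,-0.061,0.002],[0,-0.088,0]]
    - [[-0.009,-0.092,0.003],[0,-0.132,0]]
    - [[-0.012,-0.123,0.004],[0,-0.176,0]]
    - [[-0.0155,-0.15,0.005],[0,-0.22,0]]

```text
time: 7.25
ee_pos: [0.5671, -0.1295, 0.2438]
eef_rot: [0.068, 0.973, -0.015, 0.221]
ft_force: [0.4, 0.3, 0.0]
width: 0.0189
```

>>> step_arm:
  increments:
    - [[-0.001,-0.018,0.001],[0,-0.025,0]]
    - [[-0.002,-0.03,0.001],[0,-0.043,0]]
    - [[-0.002,-0.03,0.001],[0,-0.043,0]]
    - [[-0.002,-0.03,0.001],[0,-0.043,0]]

```text
time: 7.65
ee_pos: [0.5651, -0.1589, 0.2437]
eef_rot: [0.067, 0.968, -0.017, 0.242]
ft_force: [-0.2, 0.3, -1.2]
width: 0.0187
```

```bash
python3 - <<'E'
from h import *
from bench import r
jl()
plan(cp(0,0,185),tilt(),n=1)
im=r.camera("side")["pixels"];cv2.imwrite("pics/s5.png",im);cv2.imwrite("pics/s5c.png",cv2.resize(im[70:210,220:360],None,fx=4.2,fy=4.2,interpolation=cv2.INTER_CUBIC))
im=r.camera("top")["pixels"];cv2.imwrite("pics/t5.png",im);cv2.imwrite("pics/t5c.png",cv2.resize(im[80:190,290:420],None,fx=5.4,fy=5.4,interpolation=cv2.INTER_CUBIC))
E
```

```text
q [ 0.85 -0.08 -0.59  1.96 -0.14  0.77  1.76] margin [1.75 0.42 0.88 0.46 1.13 0.71 0.84]
t 7.65 pos [ 0.5651 -0.1589  0.2437] F [-0.2  0.3 -1.2] w 0.0187 d [-0.001  -0.0027  0.0009] w [-0.0003  0.0005 -0.0012] need 0.1
[[-0.001, -0.0027, 0.0009], [-0.0, 0.001, -0.001]]
```

View pics/s5c.png

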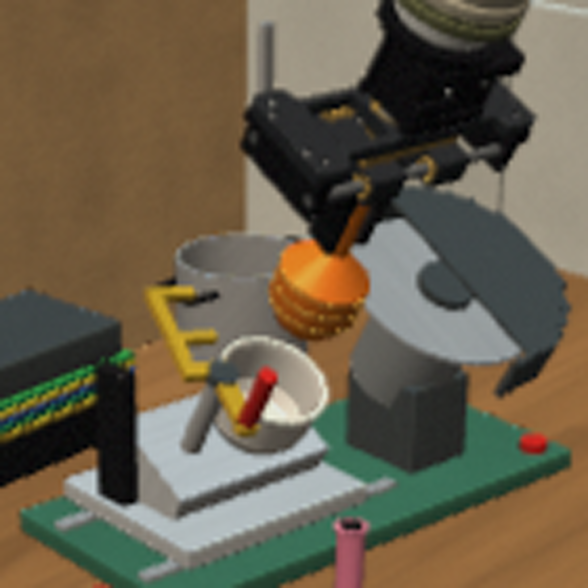

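View pics/t5.png

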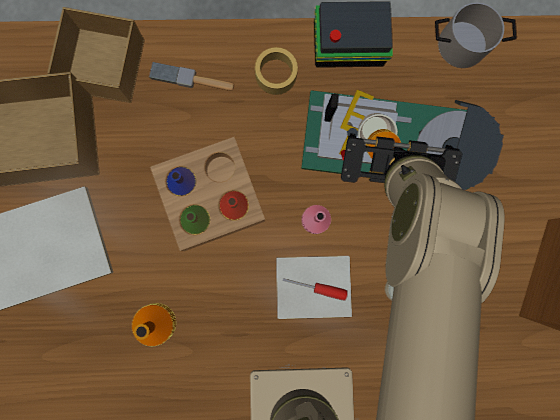

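```bash
python3 - <<'E'
from h import *
from bench import r
s=r.read_state();p=s["ee_pos"];Rt=R.from_quat(s["eef_rot"]).as_matrix()
t=np.linspace(0,2*np.pi,60)
for n,box,f in(("side",(270,320,110,160),11),("top",(340,410,100,160),9)):
    src=cv2.imread(f"pics/{n[0]}5.png");x0,x1,y0,y1=box
    big=cv2.resize(src[y0:y1,x0:x1],None,fx=f,fy=f,interpolation=cv2.INTER_CUBIC)
    def dr(c0,M,rad,h,c):
        P=c0+(M@np.c_[rad*np.cos(t),rad*np.sin(t),0*t+h].T).T
        q=(proj(n,P)-[x0,y0]+.5)*f-.5;cv2.polylines(big,[np.round(q).astype(int)],False,c,1)
    for rad,h in((.022,.0707),(.032,.0547),(.032,.0267),(.009,.0067),(.011,-.0413)): dr(p,Rt,rad,h,(0,255,0))
    Rm,o=cradleT(*CR);dr(o,Rm,.038,.046,(255,0,255));dr(o,Rm,.041,.046,(255,0,0))
    cv2.imwrite(f"pics/{n}5o.png",big)
E
```

```text
(no output)
```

View pics/side5o.png

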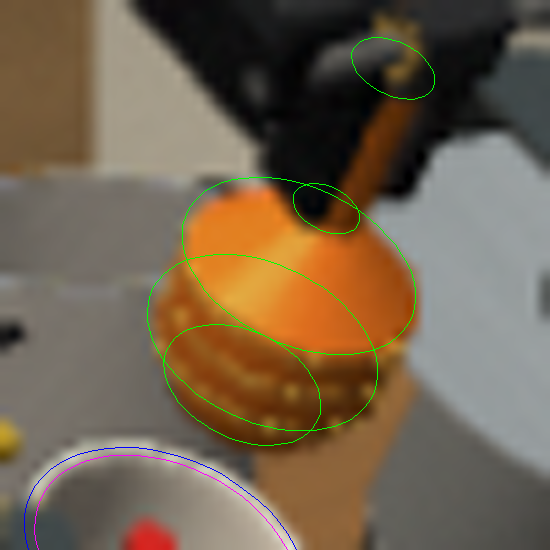

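View pics/top5o.png

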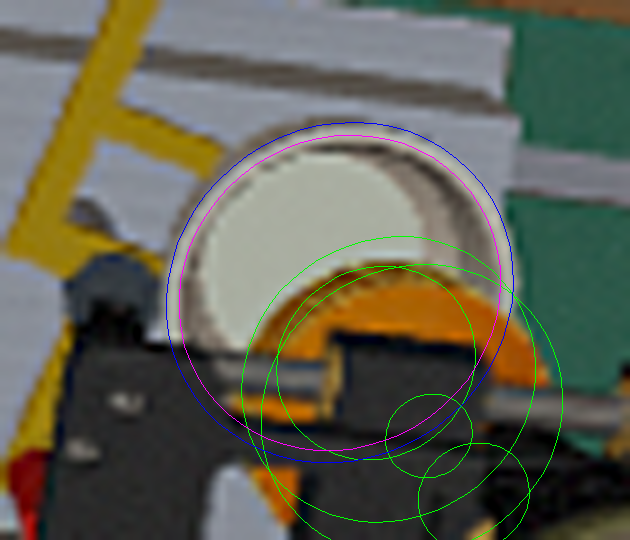

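```bash
cat > ornov.py <<'E'
from h import *
from bench import r
def shoot(tag):
    for n in("side","top"): cv2.imwrite(f"pics/{n}_{tag}.png",r.camera(n)["pixels"])
def orn(tag,phi,dx=0,dy=0,side=(265,325,100,160),top=(340,410,100,160),which=("side","top"),slip=.0707,out="o"):
    s=r.read_state();p=s["ee_pos"];Rt=R.from_quat(s["eef_rot"]).as_matrix()
    g=p-Rt[:,2]*.019+Rt[:,0]*dx+Rt[:,1]*dy; M=Rt@R.from_rotvec([0,phi,0]).as_matrix()
    t=np.linspace(0,2*np.pi,60);ims=[]
    for n,box,f in(("side",side,9),("top",top,9)):
        src=cv2.imread(f"pics/{n}_{tag}.png");x0,x1,y0,y1=box
        f=min(500//(y1-y0),390//(x1-x0)) if False else 380/(x1-x0)
        big=cv2.resize(src[y0:y1,x0:x1],None,fx=f,fy=f,interpolation=cv2.INTER_CUBIC)
        def dr(c0,M,rad,h,c):
            P=c0+(M@np.c_[rad*np.cos(t),rad*np.sin(t),0*t+h].T).T
            q=(proj(n,P)-[x0,y0]+.5)*f-.5;cv2.polylines(big,[np.round(q).astype(int)],False,c,1)
        for rad,h in((.022,slip),(.032,slip-.016),(.032,slip-.044),(.009,slip-.064),(.011,slip-.112)): dr(g,M,rad,h+.019,(0,255,0))
        Rm,o=cradleT(*CR);dr(o,Rm,.038,.046,(255,0,255));dr(o,Rm,.041,.046,(255,0,0))
        ims.append(big)
    H=max(i.shape[0] for i in ims);ims=[cv2.copyMakeBorder(i,0,H-i.shape[0],0,0,cv2.BORDER_CONSTANT) for i in ims]
    cv2.imwrite(f"pics/{tag}_{out}.png",np.hstack(ims))
E
python3 - <<'E'
from ornov import *
s=r.read_state();print(s["ee_pos"]);shoot("a6");print(r.read_state()["ee_pos"])
orn("a6",0,out="o0");orn("a6",.08,out="o8")
a=cv2.imread("pics/a6_o0.png");b=cv2.imread("pics/a6_o8.png");print(a.shape)
cv2.imwrite("pics/a6.png",cv2.resize(np.vstack([a,b]),None,fx=.8,fy=.8))
E
```

```text
[ 0.56550254 -0.15832258  0.24389895]
[ 0.56551523 -0.15846904  0.2438803 ]
(380, 760, 3)
```

View pics/a6.png

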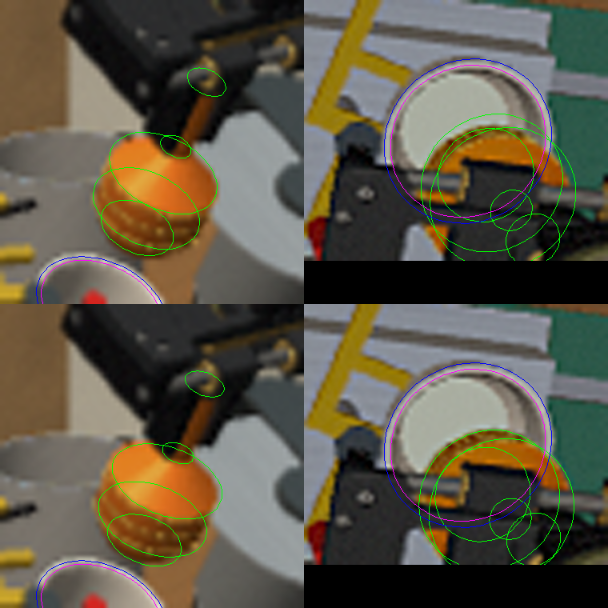

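```bash
python3 - <<'E'
from ornov import *
I=[]
for k,(ph,dx,dy) in enumerate(((.05,0,0),(.08,0,0),(.11,0,0))):
    orn("a6",ph,dx,dy,side=(280,315,118,158),top=(362,407,118,150),out=f"p{k}");I.append(cv2.imread(f"pics/a6_p{k}.png"))
for k in range(3): print(I[k].shape)
cv2.imwrite("pics/a6b.png",cv2.resize(np.vstack(I),None,fx=.5,fy=.5) if False else np.hstack([i[:, :380] for i in I[:2]]))
cv2.imwrite("pics/a6c.png",np.vstack([np.hstack([I[0][:270,380:],I[1][:270,380:]]),np.hstack([I[2][:270,380:],I[2][60:330,:380]])]))
E
```

```text
(434, 760, 3)
(434, 760, 3)
(434, 760, 3)
```

View pics/a6b.png

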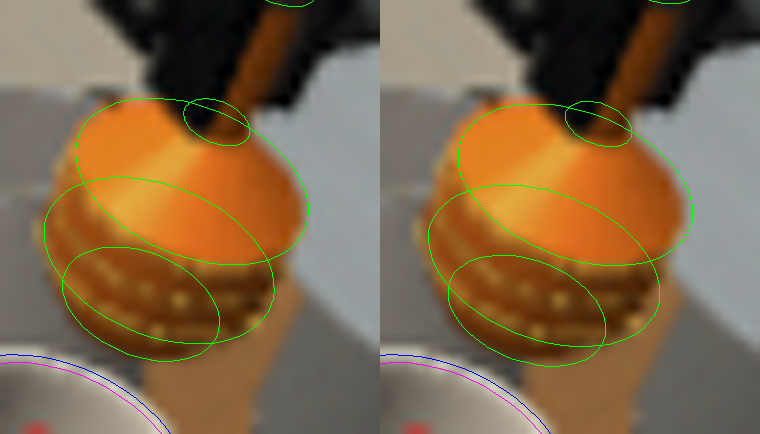

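View pics/a6c.png

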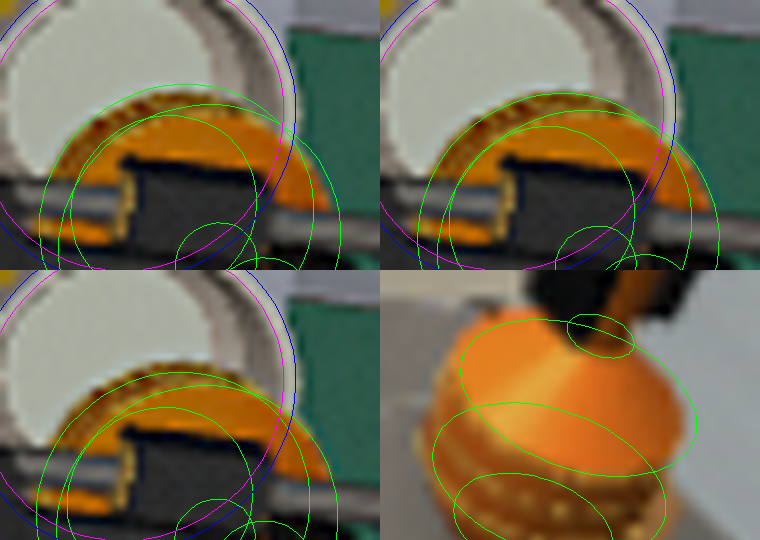

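The pictures show the ornament has pivoted about 0.08 rad in the grip, towards hanging plumb, and sits about 1 mm to +y. I'll tilt the tool to compensate and stop just above the mouth.

```bash
cat >> h.py <<'E'
def seat(s,phi=.08,dy=-1.5,dx=0):
    Rt=tilt()@R.from_rotvec([0,-phi,0]).as_matrix()
    return cp(dx,dy,89.7+s)+.019*Rt[:,2],Rt
E
python3 - <<'E'
from h import *
plan(*seat(105),n=4);plan(*seat(60),n=5);jl()
E
```

```text
t 7.85 pos [ 0.5655 -0.1585  0.2439] F [ 0.1  0.  -1.1] w 0.0188 d [-0.0021 -0.0047  0.0101] w [ 0.0002 -0.0789  0.    ] need 0.6
[[-0.0005, -0.0012, 0.0025], [0.0, -0.02, 0.0]]
[[-0.001, -0.0024, 0.0051], [0.0, -0.039, 0.0]]
[[-0.0015, -0.0035, 0.0076], [0.0, -0.059, 0.0]]
[[-0.0021, -0.0047, 0.0101], [0.0, -0.079, 0.0]]
t 7.85 pos [ 0.5655 -0.1585  0.2439] F [ 0.1  0.  -1.1] w 0.0188 d [-0.002  -0.0047  0.0551] w [ 0.0002 -0.0789  0.    ] need 1.2
[[-0.0004, -0.0009, 0.011], [0.0, -0.016, 0.0]]
[[-0.0008, -0.0019, 0.0221], [0.0, -0.032, 0.0]]
[[-0.0012, -0.0028, 0.0331], [0.0, -0.047, 0.0]]
[[-0.0016, -0.0038, 0.0441], [0.0, -0.063, 0.0]]
[[-0.002, -0.0047, 0.0551], [0.0, -0.079, 0.0]]
q [ 0.85 -0.08 -0.59  1.95 -0.14  0.77  1.76] margin [1.75 0.42 0.88 0.47 1.13 0.71 0.84]
```

>>> step_arm:
  increments:
    - [[-0.001,-0.0025,0.005],[0,-0.03,0]]
    - [[-0.002,-0.0047,0.015],[0,-0.06,0]]
    - [[-0.002,-0.0047,0.03],[0,-0.079,0]]
    - [[-0.002,-0.0047,0.045],[0,-0.079,0]]
    - [[-0.002,-0.0047,0.055],[0,-0.079,0]]
  grip_force: 30

```text
time: 8.35
ee_pos: [0.5924, -0.1662, 0.1954]
eef_rot: [0.066, 0.958, -0.019, 0.28]
ft_force: [-0.0, -0.3, -1.3]
width: 0.0187
```

>>> step_arm:
  increments:
    - [[0,0,0],[0,0,0]]
    - [[0,0,0],[0,0,0]]

```text
time: 8.55
ee_pos: [0.5926, -0.1658, 0.1954]
eef_rot: [0.065, 0.958, -0.019, 0.279]
ft_force: [-0.1, -0.4, -1.6]
width: 0.0182
```

```bash
python3 - <<'E'
from ornov import *
plan(*seat(60),n=1)
shoot("a7")
orn("a7",.08,out="o",side=(265,315,118,178),top=(345,405,100,160))
E
```

```text
t 8.55 pos [ 0.5926 -0.1658  0.1954] F [-0.1 -0.4 -1.6] w 0.0182 d [-0.0003 -0.0012 -0.0007] w [ 0.0017 -0.001   0.0011] need 0.0
[[-0.0003, -0.0012, -0.0007], [0.002, -0.001, 0.001]]
```

View pics/a7_o.png

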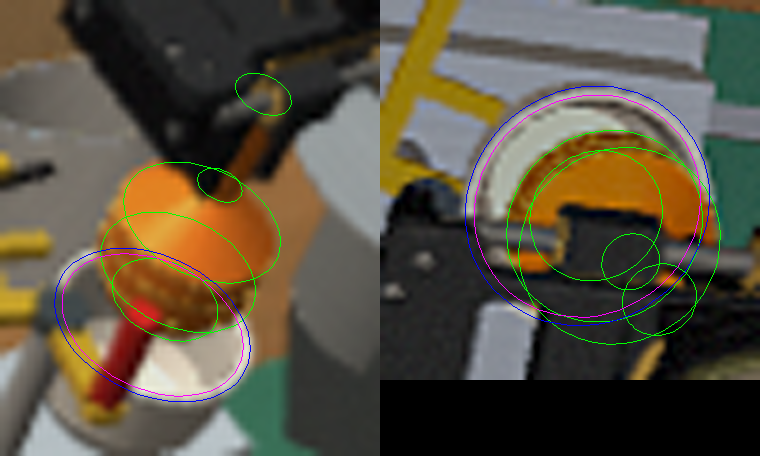

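```bash
python3 - <<'E'
from h import *
plan(*seat(30,dy=-1),n=4)
E
```

```text
t 8.65 pos [ 0.5927 -0.1662  0.1961] F [-0.8  0.3  0.3] w 0.0186 d [ 0.0026 -0.0003  0.0297] w [0.0009 0.     0.0009] need 0.7
[[0.0006, -0.0001, 0.0074], [0.0, 0.0, 0.0]]
[[0.0013, -0.0002, 0.0149], [0.0, 0.0, 0.0]]
[[0.0019, -0.0003, 0.0223], [0.001, 0.0, 0.001]]
[[0.0026, -0.0003, 0.0297], [0.001, 0.0, 0.001]]
```

>>> step_arm:
  increments:
    - [[0.0006,0,0.007],[0,0,0]]
    - [[0.0013,0,0.015],[0,0,0]]
    - [[0.0019,0,0.022],[0.001,0,0.001]]
    - [[0.0026,0,0.03],[0.001,0,0.001]]
    - [[0.0026,0,0.03],[0.001,0,0.001]]

```text
time: 9.15
ee_pos: [0.6063, -0.1678, 0.1678]
eef_rot: [0.066, 0.958, -0.019, 0.279]
ft_force: [-0.4, -1.2, -1.5]
width: 0.0186
```

```bash
python3 - <<'E'
from ornov import *
plan(*seat(10,dy=-1),n=5)
shoot("a8");orn("a8",.08,out="o",side=(260,310,125,185),top=(345,405,100,160))
E
```

```text
t 9.15 pos [ 0.6063 -0.1678  0.1678] F [-0.4 -1.2 -1.5] w 0.0186 d [ 0.0004 -0.0006  0.0184] w [ 0.0008 -0.0019 -0.0004] need 0.4
[[0.0001, -0.0001, 0.0037], [0.0, -0.0, -0.0]]
[[0.0002, -0.0002, 0.0074], [0.0, -0.001, -0.0]]
[[0.0003, -0.0003, 0.011], [0.001, -0.001, -0.0]]
[[0.0004, -0.0005, 0.0147], [0.001, -0.002, -0.0]]
[[0.0004, -0.0006, 0.0184], [0.001, -0.002, -0.0]]
```

View pics/a8_o.png

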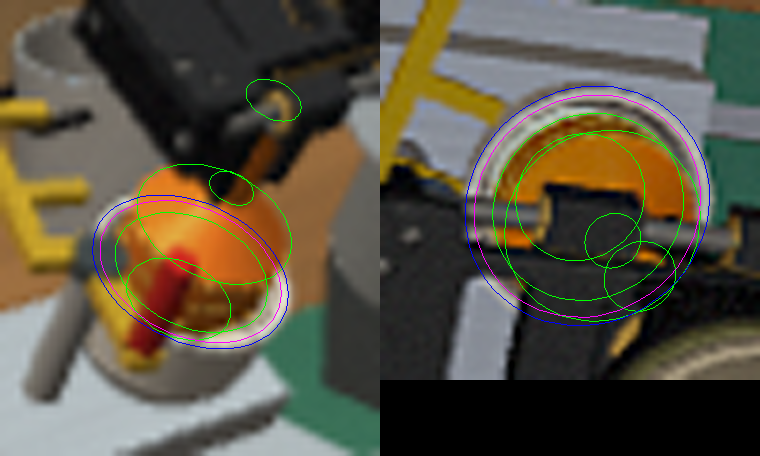

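>>> step_arm:
  increments:
    - [[0.0003,0,0.004],[0,0,0]]
    - [[0.0006,0,0.008],[0,-0.001,0]]
    - [[0.0008,0,0.011],[0,-0.001,0]]
    - [[0.001,0,0.015],[0,-0.002,0]]
    - [[0.001,0,0.018],[0,-0.002,0]]

```text
time: 9.75
ee_pos: [0.6153, -0.1691, 0.1529]
eef_rot: [0.066, 0.957, -0.019, 0.28]
ft_force: [0.2, 0.0, -1.2]
width: 0.0185
```

```bash
python3 - <<'E'
from ornov import *
plan(*seat(0,dy=-1),n=5)
E
```

```text
t 9.75 pos [ 0.6153 -0.1691  0.1529] F [ 0.2  0.  -1.2] w 0.0185 d [ 0.001  -0.0005  0.0109] w [ 0.0005  0.0012 -0.0001] need 0.2
[[0.0002, -0.0001, 0.0022], [0.0, 0.0, -0.0]]
[[0.0004, -0.0002, 0.0044], [0.0, 0.0, -0.0]]
[[0.0006, -0.0003, 0.0066], [0.0, 0.001, -0.0]]
[[0.0008, -0.0004, 0.0087], [0.0, 0.001, -0.0]]
[[0.001, -0.0005, 0.0109], [0.0, 0.001, -0.0]]
```

No contact forces so far. I'll lower it slowly and watch the force.

>>> step_arm:
  increments:
    - [[0.0002,0,0.002],[0,0,0]]
    - [[0.0004,0,0.004],[0,0,0]]
    - [[0.0006,0,0.006],[0,0,0]]
    - [[0.0008,0,0.008],[0,0,0]]

```text
time: 10.15
ee_pos: [0.619, -0.1696, 0.1456]
eef_rot: [0.066, 0.957, -0.019, 0.28]
ft_force: [-0.6, -0.3, -0.7]
width: 0.0183
```

>>> step_arm:
  increments:
    - [[0,0,0.001],[0,0,0]]
    - [[0,0,0.002],[0,0,0]]

```text
time: 10.35
ee_pos: [0.6204, -0.1699, 0.1443]
eef_rot: [0.066, 0.957, -0.019, 0.281]
ft_force: [-3.8, 0.5, 6.9]
width: 0.0177
```

>>> step_arm:
  increments:
    - [[0,0,0.001],[0,0,0]]
    - [[0,0,0.0015],[0,0,0]]

```text
time: 10.55
ee_pos: [0.6222, -0.1703, 0.1448]
eef_rot: [0.066, 0.957, -0.02, 0.282]
ft_force: [-10.2, 1.8, 14.0]
width: 0.0185
```

```bash
python3 - <<'E'
from ornov import *
plan(*seat(0,dy=-1),n=1)
Rm,o=cradleT(*CR);s=r.read_state();print("F cradle",(Rm.T@s["ft_force"]).round(1),"tcp cradle",(Rm.T@(s["ee_pos"]-o)*1000).round(1),s["torque"].round(2))
shoot("a9");orn("a9",.08,out="o",side=(260,310,125,185),top=(345,405,100,160))
E
```

```text
t 10.55 pos [ 0.6222 -0.1703  0.1448] F [-10.2   1.8  14. ] w 0.0185 d [ 0.0025 -0.0003  0.0003] w [-0.0005  0.0048  0.0003] need 0.1
[[0.0025, -0.0003, 0.0003], [-0.001, 0.005, 0.0]]
F cradle [-2.5  0.4 17.2] tcp cradle [ 4.  -0.7 71.3] [0.39 0.7  0.09]
```

View pics/a9_o.png

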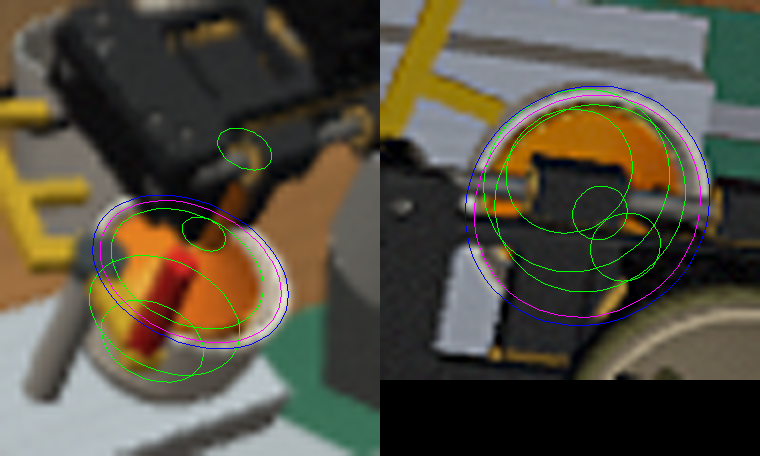

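The force is 17 N along the cradle's z at the expected seating depth (71.3 mm measured, 70.8 mm predicted), so it is on the floor. I'll relieve the push and then let go partway.

>>> step_arm:
  increments:
    - [[0.001,0,-0.0005],[0,0,0]]
    - [[0.0015,0,-0.001],[0,0,0]]

```text
time: 10.85
ee_pos: [0.6205, -0.17, 0.1451]
eef_rot: [0.066, 0.957, -0.02, 0.282]
ft_force: [-0.1, 0.0, -0.6]
width: 0.0186
```

```bash
python3 - <<'E'
from ornov import *
Rm,o=cradleT(*CR);s=r.read_state();print("F cradle",(Rm.T@s["ft_force"]).round(1),"tcp cradle",(Rm.T@(s["ee_pos"]-o)*1000).round(1),s["width"])
E
```

```text
F cradle [-0.4  0.  -0.4] tcp cradle [ 2.5 -0.7 72.4] 0.018593687718831336
```

>>> step_arm:
  increments:
    - [[0,0,0.0005],[0,0,0]]
    - [[0,0,0.001],[0,0,0]]

```text
time: 11.05
ee_pos: [0.6212, -0.17, 0.1444]
eef_rot: [0.066, 0.957, -0.02, 0.282]
ft_force: [-2.4, 1.1, 5.7]
width: 0.0185
```

>>> step_arm:
  increments:
    - [[0,0,0],[0,0,0]]
    - [[0,0,0],[0,0,0]]
    - [[0,0,0],[0,0,0]]
    - [[0,0,0],[0,0,0]]
    - [[0,0,0],[0,0,0]]
  hand: 0

```text
time: 11.55
ee_pos: [0.6211, -0.1701, 0.1443]
eef_rot: [0.066, 0.957, -0.02, 0.282]
ft_force: [-0.9, 0.4, 0.2]
width: 0.0423
```

```bash
python3 - <<'E'
from ornov import *
Rm,o=cradleT(*CR);s=r.read_state();print("F cradle",(Rm.T@s["ft_force"]).round(1),"tcp cradle",(Rm.T@(s["ee_pos"]-o)*1000).round(1),s["width"])
shoot("b0");im=cv2.imread("pics/side_b0.png");a=cv2.resize(im[100:190,240:330],None,fx=4.4,fy=4.4,interpolation=cv2.INTER_CUBIC)
im=cv2.imread("pics/top_b0.png");b=cv2.resize(im[90:180,330:420],None,fx=4.4,fy=4.4,interpolation=cv2.INTER_CUBIC)
cv2.imwrite("pics/b0.png",np.hstack([a,b]))
T=tilt();plan(s["ee_pos"]-.10*Rm[:,2],R.from_quat(s["eef_rot"]).as_matrix(),n=6)
E
```

```text
F cradle [-0.7  0.2  0.7] tcp cradle [ 2.7 -0.6 71.3] 0.04225466549866982
t 11.65 pos [ 0.6212 -0.17    0.1443] F [0.5 0.  0.1] w 0.0433 d [0.0086 0.     0.0997] w [-0.      0.0001  0.    ] need 2.2
[[0.0014, 0.0, 0.0166], [-0.0, 0.0, 0.0]]
[[0.0029, 0.0, 0.0332], [-0.0, 0.0, 0.0]]
[[0.0043, 0.0, 0.0498], [-0.0, 0.0, 0.0]]
[[0.0057, 0.0, 0.0664], [-0.0, 0.0, 0.0]]
[[0.0072, 0.0, 0.0831], [-0.0, 0.0, 0.0]]
```

View pics/b0.png

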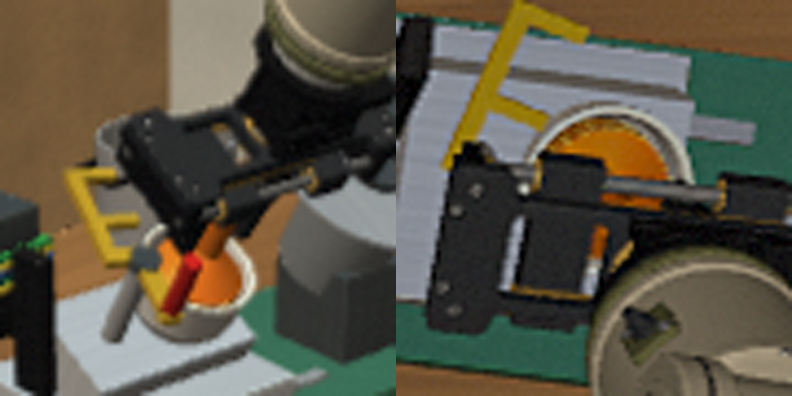

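Seated and released. I'll retreat along the cradle axis.

>>> step_arm:
  increments:
    - [[-0.0009,0,-0.01],[0,0,0]]
    - [[-0.0025,0,-0.028],[0,0,0]]
    - [[-0.0045,0,-0.052],[0,0,0]]
    - [[-0.0065,0,-0.076],[0,0,0]]
    - [[-0.0085,0,-0.098],[0,0,0]]

```text
time: 12.15
ee_pos: [0.5751, -0.1635, 0.2322]
eef_rot: [0.066, 0.957, -0.02, 0.283]
ft_force: [0.5, -0.3, 0.8]
width: 0.0435
```

```bash
python3 - <<'E'
from ornov import *
shoot("b1");im=cv2.imread("pics/side_b1.png");a=cv2.resize(im[100:190,240:330],None,fx=4.4,fy=4.4,interpolation=cv2.INTER_CUBIC)
im=cv2.imread("pics/top_b1.png");b=cv2.resize(im[90:180,330:420],None,fx=4.4,fy=4.4,interpolation=cv2.INTER_CUBIC)
cv2.imwrite("pics/b1.png",np.hstack([a,b]))
a=.295
print("pin",cp(-45*np.cos(a),58+45*np.sin(a),97.5));plan(cp(-43.1,71,160),tilt(),n=5)
# ornament seated overlay
f=7;n="side";x0,x1,y0,y1=260,330,110,185
big=cv2.resize(cv2.imread("pics/side_b1.png")[y0:y1,x0:x1],None,fx=f,fy=f,interpolation=cv2.INTER_CUBIC);t=np.linspace(0,2*np.pi,60)
for rad,h in((32,44),(9,64),(9,106),(11,112)):
    P=np.array([cp(rad*np.cos(k),rad*np.sin(k),h) for k in t]);q=(proj(n,P)-[x0,y0]+.5)*f-.5;cv2.polylines(big,[np.round(q).astype(int)],False,(0,255,0),1)
cv2.imwrite("pics/b1o.png",big)
E
```

```text
pin [ 0.57877547 -0.09177488  0.14587378]
t 12.25 pos [ 0.576  -0.1642  0.2344] F [ 0.9 -0.   0.8] w 0.0433 d [0.0488 0.0721 0.0077] w [-0.0029  0.0896  0.0011] need 1.9
[[0.0098, 0.0144, 0.0015], [-0.001, 0.018, 0.0]]
[[0.0195, 0.0288, 0.0031], [-0.001, 0.036, 0.0]]
[[0.0293, 0.0433, 0.0046], [-0.002, 0.054, 0.001]]
[[0.0391, 0.0577, 0.0062], [-0.002, 0.072, 0.001]]
[[0.0488, 0.0721, 0.0077], [-0.003, 0.09, 0.001]]
```

View pics/b1.png

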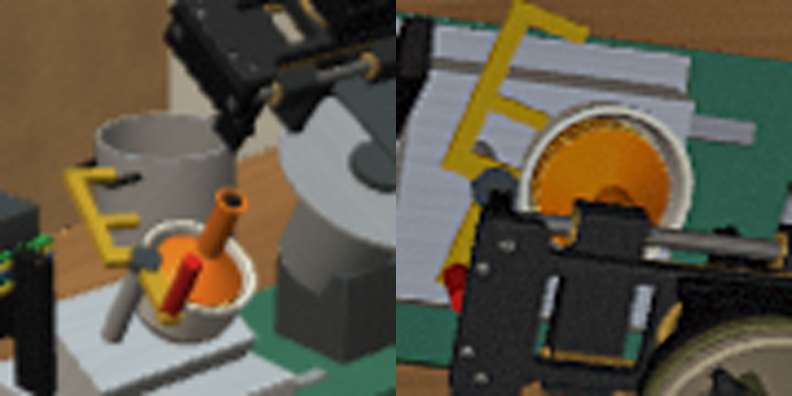

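View pics/b1o.png

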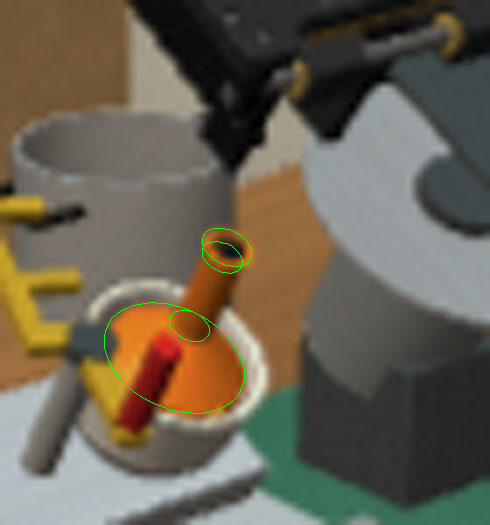

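The ornament is seated: the seated-pose overlay matches. Next is the keeper. I'll straddle the red pin with the jaws loosely closed and follow the arc, turning with it.

```bash
cat >> h.py <<'E'
def pinpose(a,z=83,dz=0):
    # a: pin angle; jaws tangential: tool y = tilt y rotated by (a-.295) about tool z
    Rt=tilt()@R.from_rotvec([0,0,a]).as_matrix()
    return cp(-45*np.cos(a),58+45*np.sin(a),z),Rt
def arc(a_list,z=83):
    from bench import r
    s=r.read_state();p=np.array(s["ee_pos"]);R0=R.from_quat(s["eef_rot"])
    Rm,o=cradleT(*CR);q=Rm.T@(p-o)*1000
    print("t",round(s["time"],2),"tcp cr",q.round(1),"F cr",(Rm.T@s["ft_force"]).round(1),"w",round(s["width"],4))
    for a in a_list:
        P,Rt=pinpose(a,z);d=R0.inv().apply(P-p);w=(R0.inv()*R.from_matrix(Rt)).as_rotvec();print(round(a,3),[d.round(4).tolist(),w.round(3).tolist()])
E
python3 - <<'E'
from h import *
P,Rt=pinpose(.295); T=tilt(); print("tool y in cradle",(cradleT(*CR)[0].T@Rt[:,1]).round(2))
plan(pinpose(.295,150)[0],Rt,n=5);jl()
E
```

```text
tool y in cradle [ 0.29  0.96 -0.  ]
t 12.25 pos [ 0.576  -0.1642  0.2344] F [ 0.9 -0.   0.8] w 0.0433 d [0.0497 0.0722 0.0177] w [0.0104 0.0894 0.2959] need 2.2
[[0.0099, 0.0144, 0.0035], [0.002, 0.018, 0.059]]
[[0.0199, 0.0289, 0.0071], [0.004, 0.036, 0.118]]
[[0.0298, 0.0433, 0.0106], [0.006, 0.054, 0.178]]
[[0.0397, 0.0578, 0.0142], [0.008, 0.072, 0.237]]
[[0.0497, 0.0722, 0.0177], [0.01, 0.089, 0.296]]
q [ 0.87 -0.1  -0.6   2.02 -0.2   0.63  1.82] margin [1.73 0.4  0.87 0.4  1.07 0.57 0.78]
```

>>> step_arm:
  increments:
    - [[0.01,0.0145,0.0035],[0.002,0.018,0.06]]
    - [[0.02,0.029,0.007],[0.004,0.036,0.12]]
    - [[0.03,0.0433,0.0106],[0.006,0.054,0.18]]
    - [[0.04,0.058,0.014],[0.008,0.072,0.24]]
    - [[0.0497,0.0722,0.0177],[0.01,0.089,0.296]]

```text
time: 12.75
ee_pos: [0.5541, -0.0876, 0.1911]
eef_rot: [0.209, 0.948, 0.02, 0.241]
ft_force: [0.7, -0.7, 0.0]
width: 0.0434
```

>>> step_arm:
  increments:
    - [[0,0,0],[0,0,0]]
    - [[0,0,0],[0,0,0]]

```text
time: 12.95
ee_pos: [0.5542, -0.0877, 0.1906]
eef_rot: [0.208, 0.948, 0.02, 0.241]
ft_force: [0.9, -0.3, 0.0]
width: 0.0436
```

```bash
python3 - <<'E'
from ornov import *
shoot("c0");im=cv2.imread("pics/side_c0.png");a=cv2.resize(im[90:180,230:320],None,fx=4.4,fy=4.4,interpolation=cv2.INTER_CUBIC)
im=cv2.imread("pics/top_c0.png");b=cv2.resize(im[90:180,320:410],None,fx=4.4,fy=4.4,interpolation=cv2.INTER_CUBIC)
cv2.imwrite("pics/c0.png",np.hstack([a,b]))
arc([.295]);arc([.295],150)
E
```

```text
t 13.05 tcp cr [-43.6  71.  149.1] F cr [ 0.1 -0.2  0.6] w 0.0433
0.295 [[-0.0005, 0.0002, 0.0661], [0.0, -0.0, -0.002]]
t 13.05 tcp cr [-43.6  71.  149.1] F cr [ 0.1 -0.2  0.6] w 0.0433
0.295 [[-0.0005, 0.0002, -0.0009], [0.0, -0.0, -0.002]]
```

View pics/c0.png

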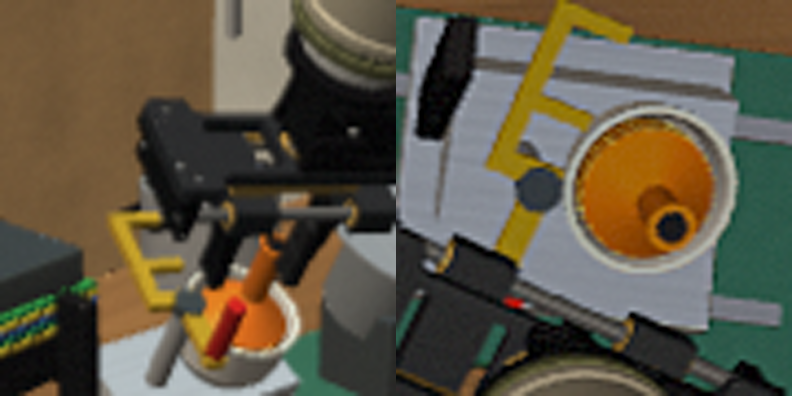

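>>> step_arm:
  increments:
    - [[0,0,0.012],[0,0,0]]
    - [[0,0,0.026],[0,0,0]]
    - [[0,0,0.04],[0,0,0]]
    - [[-0.0005,0,0.054],[0,0,0]]
    - [[-0.0005,0,0.064],[0,0,0]]

```text
time: 13.55
ee_pos: [0.5848, -0.0938, 0.1342]
eef_rot: [0.209, 0.947, 0.019, 0.241]
ft_force: [0.5, -0.1, -0.2]
width: 0.0434
```

>>> step_arm:
  increments:
    - [[0,0,0],[0,0,0]]
    - [[0,0,0],[0,0,0]]
    - [[0,0,0],[0,0,0]]
    - [[0,0,0],[0,0,0]]
  hand: 0.57
  grip_force: 10

```text
time: 13.95
ee_pos: [0.5849, -0.0941, 0.1349]
eef_rot: [0.209, 0.947, 0.019, 0.242]
ft_force: [-0.0, -0.2, -0.6]
width: 0.0218
```

```bash
python3 - <<'E'
from ornov import *
shoot("c1");im=cv2.imread("pics/side_c1.png");a=cv2.resize(im[90:180,230:320],None,fx=4.4,fy=4.4,interpolation=cv2.INTER_CUBIC)
im=cv2.imread("pics/top_c1.png");b=cv2.resize(im[90:180,320:410],None,fx=4.4,fy=4.4,interpolation=cv2.INTER_CUBIC)
cv2.imwrite("pics/c1.png",np.hstack([a,b]))
arc(.295+np.arange(1,6)*.07)
E
```

```text
t 14.05 tcp cr [-42.7  69.7  84.7] F cr [-0.1  0.1 -0.4] w 0.02
0.365 [[0.0007, 0.0043, 0.0017], [-0.0, 0.001, 0.068]]
0.435 [[0.0004, 0.0075, 0.0017], [-0.0, 0.001, 0.138]]
0.505 [[-0.0002, 0.0106, 0.0017], [-0.0, 0.001, 0.208]]
0.575 [[-0.0009, 0.0136, 0.0017], [-0.0, 0.001, 0.278]]
0.645 [[-0.0019, 0.0166, 0.0017], [-0.0, 0.001, 0.348]]
```

View pics/c1.png

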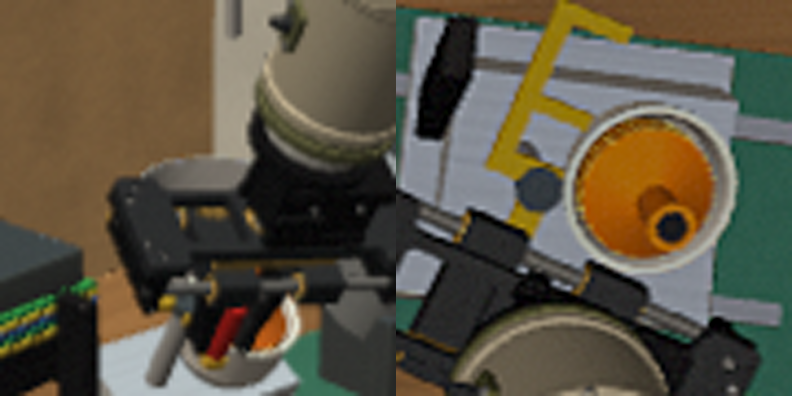

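The pin, at crop (222,335), is between the fingers. I'll start the swing.

>>> step_arm:
  increments:
    - [[0.0007,0.0043,0.0005],[0,0,0.068]]
    - [[0.0004,0.0075,0.001],[0,0,0.138]]
    - [[-0.0002,0.0106,0.001],[0,0,0.208]]
    - [[-0.001,0.0136,0.001],[0,0,0.278]]
    - [[-0.002,0.0166,0.001],[0,0,0.348]]

```text
time: 14.55
ee_pos: [0.593, -0.0806, 0.1372]
eef_rot: [0.372, 0.896, 0.06, 0.234]
ft_force: [-2.0, -1.4, 0.5]
width: 0.0187
```

```bash
python3 - <<'E'
from h import *
arc(.645+np.arange(1,6)*.08)
E
```

```text
t 14.55 tcp cr [-36.   84.1  83.9] F cr [-1.3 -1.7  1.3] w 0.0187
0.725 [[0.0004, 0.0044, 0.0009], [-0.001, 0.001, 0.077]]
0.805 [[-0.0001, 0.008, 0.0009], [-0.001, 0.001, 0.157]]
0.885 [[-0.0008, 0.0115, 0.0009], [-0.001, 0.001, 0.237]]
0.965 [[-0.0017, 0.0149, 0.0009], [-0.001, 0.001, 0.317]]
1.045 [[-0.003, 0.0183, 0.0009], [-0.001, 0.001, 0.397]]
```

>>> step_arm:
  increments:
    - [[0.0004,0.0044,0],[0,0,0.077]]
    - [[-0.0001,0.008,0],[0,0,0.157]]
    - [[-0.0008,0.0115,0.0005],[0,0,0.237]]
    - [[-0.0017,0.0149,0.0005],[0,0,0.317]]
    - [[-0.003,0.0183,0.0005],[0,0,0.397]]

```text
time: 15.05
ee_pos: [0.6063, -0.0704, 0.1429]
eef_rot: [0.543, 0.804, 0.105, 0.218]
ft_force: [-2.6, -1.9, 0.8]
width: 0.0187
```

```bash
python3 - <<'E'
from h import *
arc(1.045+np.arange(1,6)*.08);jl()
from ornov import *
shoot("c2");im=cv2.imread("pics/side_c2.png");a=cv2.resize(im[90:180,230:320],None,fx=4.4,fy=4.4,interpolation=cv2.INTER_CUBIC)
im=cv2.imread("pics/top_c2.png");b=cv2.resize(im[90:180,320:410],None,fx=4.4,fy=4.4,interpolation=cv2.INTER_CUBIC)
cv2.imwrite("pics/c2.png",np.hstack([a,b]))
E
```

```text
t 15.05 tcp cr [-22.9  96.   83.5] F cr [-1.7 -2.2  1.8] w 0.0187
1.125 [[0.0005, 0.0044, 0.0004], [-0.002, 0.002, 0.076]]
1.205 [[0.0001, 0.0079, 0.0004], [-0.002, 0.003, 0.156]]
1.285 [[-0.0006, 0.0115, 0.0004], [-0.002, 0.003, 0.236]]
1.365 [[-0.0016, 0.0149, 0.0004], [-0.002, 0.003, 0.316]]
1.445 [[-0.0029, 0.0183, 0.0004], [-0.002, 0.003, 0.396]]
q [ 0.71  0.1  -0.73  2.03  0.26  0.57  0.2 ] margin [1.89 0.6  0.74 0.39 1.53 0.51 2.4 ]
```

View pics/c2.png

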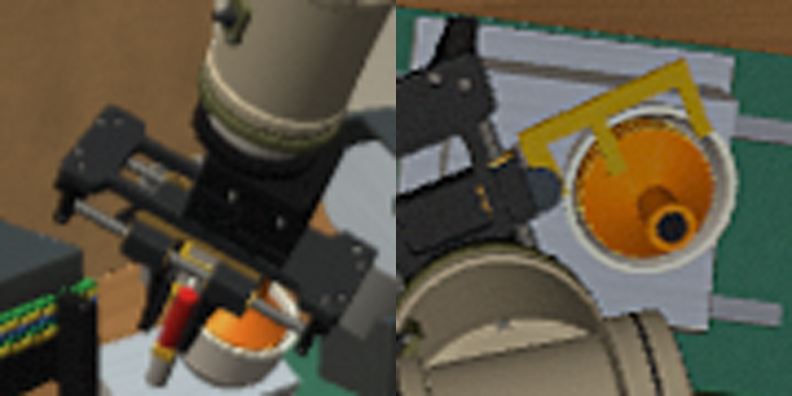

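>>> step_arm:
  increments:
    - [[0.0005,0.0044,0],[0,0,0.076]]
    - [[0.0001,0.0079,0],[0,0,0.156]]
    - [[-0.0006,0.0115,0],[-0.001,0.001,0.236]]
    - [[-0.0016,0.0149,0],[-0.001,0.001,0.316]]
    - [[-0.0029,0.0183,0],[-0.002,0.002,0.396]]

```text
time: 15.65
ee_pos: [0.6221, -0.0659, 0.1508]
eef_rot: [0.69, 0.682, 0.147, 0.192]
ft_force: [-3.6, -1.1, -1.3]
width: 0.0192
```

```bash
python3 - <<'E'
from h import *
arc(1.445+np.arange(1,6)*.05);jl()
E
```

```text
t 15.65 tcp cr [ -6.  102.6  83.4] F cr [-3.6 -1.6  0.5] w 0.0192
1.495 [[-0.0001, 0.0026, 0.0004], [-0.0, 0.001, 0.052]]
1.545 [[-0.0002, 0.0048, 0.0004], [-0.0, 0.001, 0.102]]
1.595 [[-0.0005, 0.007, 0.0004], [-0.0, 0.001, 0.152]]
1.645 [[-0.0009, 0.0092, 0.0004], [-0.0, 0.001, 0.202]]
1.695 [[-0.0014, 0.0114, 0.0004], [-0.0, 0.001, 0.252]]
q [ 0.65  0.13 -0.68  1.99  0.27  0.59 -0.21] margin [1.95 0.63 0.79 0.43 1.54 0.53 2.39]
```

>>> step_arm:
  increments:
    - [[0,0.0026,0],[0,0,0.052]]
    - [[-0.0002,0.0048,0],[0,0,0.102]]
    - [[-0.0005,0.007,0],[0,0,0.152]]
    - [[-0.0009,0.0092,0],[0,0,0.202]]
    - [[-0.0014,0.0114,0],[0,0,0.252]]

```text
time: 16.15
ee_pos: [0.6294, -0.0674, 0.1541]
eef_rot: [0.771, 0.591, 0.167, 0.171]
ft_force: [-18.1, 1.0, 2.3]
width: 0.0187
```

```bash
python3 - <<'E'
from h import *
arc(1.695+np.arange(1,6)*.02)
from ornov import *
shoot("c3");im=cv2.imread("pics/side_c3.png");a=cv2.resize(im[90:180,230:320],None,fx=4.4,fy=4.4,interpolation=cv2.INTER_CUBIC)
im=cv2.imread("pics/top_c3.png");b=cv2.resize(im[90:180,320:410],None,fx=4.4,fy=4.4,interpolation=cv2.INTER_CUBIC)
cv2.imwrite("pics/c3.png",np.hstack([a,b]))
E
```

```text
t 16.15 tcp cr [  2.2 102.2  82.8] F cr [-14.9  -1.5  10.5] w 0.0187
1.715 [[0.0009, 0.0042, -0.0003], [-0.006, 0.003, 0.02]]
1.735 [[0.0009, 0.0051, -0.0003], [-0.006, 0.003, 0.04]]
1.755 [[0.0008, 0.006, -0.0003], [-0.006, 0.003, 0.06]]
1.775 [[0.0008, 0.0069, -0.0003], [-0.006, 0.003, 0.08]]
1.795 [[0.0007, 0.0078, -0.0003], [-0.006, 0.003, 0.1]]
```

View pics/c3.png

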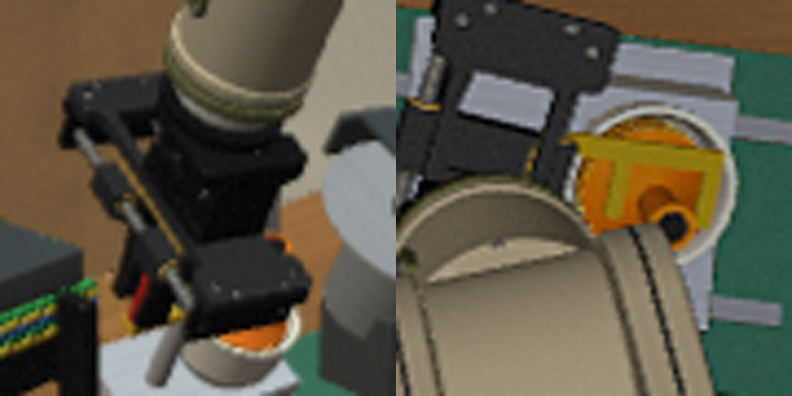

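```bash
cat > fork.py <<'E'
from h import *
# fork outline points at open, relative to hinge, z=70 plane
F0=np.array([(84.2,1.7),(7.8,19.2),]),
PTS=np.array([(74.9,-30.5),(85,-1),(6,22),]);PR=np.array([(39.3,5.2),(31,-18.6)])
def draw(src,n,box,ang,f,slide=0,a0=.295):
    x0,x1,y0,y1=box;big=cv2.resize(cv2.imread(src)[y0:y1,x0:x1],None,fx=f,fy=f,interpolation=cv2.INTER_CUBIC)
    for k,c in zip(ang,((0,255,0),(255,0,255),(255,0,0))):
        M=np.array([[np.cos(k),np.sin(k)],[-np.sin(k),np.cos(k)]])
        for L in(PTS,PR):
            q=(M@L.T).T;P=np.array([cp(a,b+58,70,slide) for a,b in q]);u=(proj(n,P)-[x0,y0]+.5)*f-.5;cv2.polylines(big,[np.round(u).astype(int)],False,c,1)
        a=a0+k;t=np.linspace(0,6.3,40)
        for z in(73.5,121.5):
            P=np.array([cp(-45*np.cos(a)+7*np.cos(b),58+45*np.sin(a)+7*np.sin(b),z,slide) for b in t]);u=(proj(n,P)-[x0,y0]+.5)*f-.5;cv2.polylines(big,[np.round(u).astype(int)],False,c,1)
    return big
E
python3 - <<'E'
from fork import *
a=draw("pics/top0.png","top",(330,400,80,170),(0,),5.5);b=draw("pics/top_c3.png","top",(340,410,80,170),(1.3,1.4),5.5)
cv2.imwrite("pics/c3f.png",np.hstack([a,b]))
E
```

```text
(no output)
```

View pics/c3f.png

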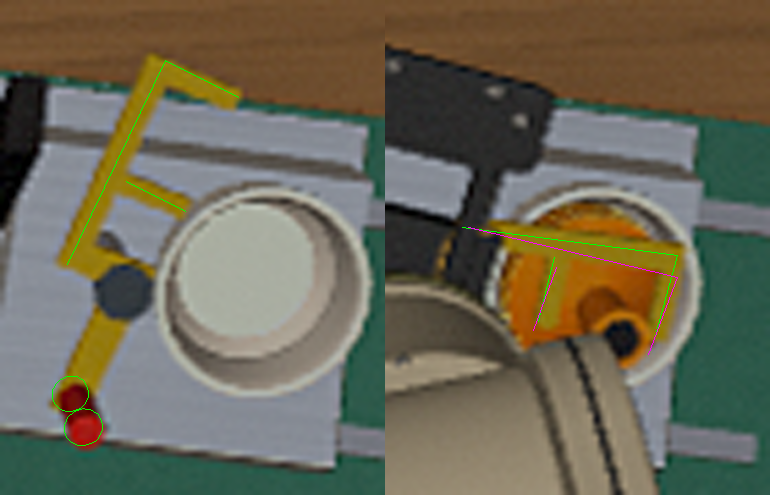

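Force rises steeply with the pin at cradle x≈0. There the tail points along +y and the fork gap is centred on the neck, which is the symmetric home position, so the keeper was initially about 0.12 rad past open. I'll nudge slightly to confirm it's a hard stop.

>>> step_arm:
  increments:
    - [[0,0.003,0],[0,0,0]]
    - [[0,0.005,0],[0,0,0]]
    - [[0,0.005,0],[0,0,0]]

```text
time: 16.55
ee_pos: [0.6298, -0.0675, 0.1531]
eef_rot: [0.77, 0.593, 0.164, 0.168]
ft_force: [-19.1, 3.5, 3.0]
width: 0.0189
```

```bash
python3 - <<'E'
from h import *
arc([1.6]);
E
```

```text
t 16.55 tcp cr [  2.1 102.1  81.7] F cr [-15.8   0.9  11.8] w 0.0189
1.6 [[0.0008, -0.0009, -0.0013], [-0.015, 0.003, -0.091]]
```

```bash
python3 - <<'E'
from h import *
from bench import r
s=r.read_state();F=s["ft_force"];t=s["torque"];Rt=R.from_quat(s["eef_rot"]).as_matrix()
print("F tool",(Rt.T@F).round(1),"T tool",(Rt.T@t).round(2))
# foot of line of action relative to reference
print("r0 tool mm",(Rt.T@np.cross(F,t)/(F@F)*1000).round(0),"dir",(Rt.T@F/np.linalg.norm(F)).round(2))
E
```

```text
F tool [ -1.1 -15.9 -11.5] T tool [ 3.93 -0.22  0.01]
r0 tool mm [  -7. -117.  162.] dir [-0.05 -0.81 -0.59]
```

>>> step_arm:
  increments:
    - [[0,-0.001,0],[0,0,0]]
    - [[0,-0.002,0],[0,0,0]]
    - [[0,-0.002,0],[0,0,0]]
    - [[0,-0.002,0],[0,0,0]]
    - [[0,-0.002,0],[0,0,0]]
  hand: 0.1

```text
time: 17.05
ee_pos: [0.6284, -0.0671, 0.1526]
eef_rot: [0.77, 0.593, 0.164, 0.168]
ft_force: [-0.3, -0.2, -0.1]
width: 0.0384
```

```bash
python3 - <<'E'
from h import *
arc([1.6]);
print(atz("top",(317,218),.1))
E
```

```text
t 17.05 tcp cr [  0.6 102.3  81.9] F cr [-0.3 -0.2 -0. ] w 0.0384
1.6 [[0.0007, 0.0007, -0.0011], [-0.014, 0.003, -0.091]]
[ 0.45060366 -0.03770362  0.1       ]
```

Forces are now zero with the jaws open. I'll withdraw along the pin's axis.

>>> step_arm:
  increments:
    - [[0,0,-0.012],[0,0,0]]
    - [[0,0,-0.03],[0,0,0]]
    - [[0,0,-0.05],[0,0,0]]
    - [[0,0,-0.07],[0,0,0]]
    - [[0,0,-0.09],[0,0,0]]

```text
time: 17.55
ee_pos: [0.5875, -0.0612, 0.2335]
eef_rot: [0.77, 0.593, 0.164, 0.168]
ft_force: [-0.4, -0.4, -0.1]
width: 0.0395
```

```bash
python3 - <<'E'
from h import *
arc([1.6])
# raise & move back toward robot to see
plan(np.array([.50,.02,.26]),down(YAW),n=5);jl()
E
```

```text
t 17.55 tcp cr [  2.1 102.6 172.8] F cr [-0.3 -0.5  0. ] w 0.0395
1.6 [[0.0006, 0.0005, 0.0898], [-0.014, 0.003, -0.09]]
t 17.55 pos [ 0.5875 -0.0612  0.2335] F [-0.4 -0.4 -0.1] w 0.0395 d [ 0.0588 -0.0826 -0.0684] w [ 0.3987  0.3567 -1.6555] need 12.5
[[0.0118, -0.0165, -0.0137], [0.08, 0.071, -0.331]]
[[0.0235, -0.033, -0.0273], [0.159, 0.143, -0.662]]
[[0.0353, -0.0495, -0.041], [0.239, 0.214, -0.993]]
[[0.0471, -0.0661, -0.0547], [0.319, 0.285, -1.324]]
[[0.0588, -0.0826, -0.0684], [0.399, 0.357, -1.656]]
q [ 0.68 -0.06 -0.67  1.95  0.04  0.77 -0.27] margin [1.92 0.44 0.8  0.47 1.31 0.71 2.33]
```

```bash
python3 - <<'E'
from h import *
from bench import r
for q in((125,250),(148,256),(172,262),(135,245),(160,250)): print(q,atz("side",SM(*q),.14).round(4))
Y=np.array([-np.sin(YAW),np.cos(YAW),0]);H=np.array([np.cos(YAW),np.sin(YAW),0])
c0=np.array([.695,-.078,0]);big=[]
for n,s,box in(("side","pics/side0.png",(230,270,145,205)),("top","pics/top0.png",(315,345,85,130))):
    x0,x1,y0,y1=box;f=9;im=cv2.resize(cv2.imread(s)[y0:y1,x0:x1],None,fx=f,fy=f,interpolation=cv2.INTER_CUBIC)
    for z,c in((.14,(0,255,0)),(.038,(0,255,255))):
        P=np.array([c0+H*a*.016+Y*b*.008+[0,0,z] for a,b in((1,1),(1,-1),(-1,-1),(-1,1),(1,1))]);u=(proj(n,P)-[x0,y0]+.5)*f-.5;cv2.polylines(im,[np.round(u).astype(int)],False,c,1)
    big.append(cv2.copyMakeBorder(im,0,540-im.shape[0],0,0,cv2.BORDER_CONSTANT))
cv2.imwrite("pics/hd.png",np.hstack(big))
P=c0+Y*.05;P[2]=.23;print(P);plan(P,down(),n=13)
E
```

```text
(125, 250) [ 0.7138 -0.0761  0.14  ]
(148, 256) [ 0.6984 -0.0786  0.14  ]
(172, 262) [ 0.6828 -0.0814  0.14  ]
(135, 245) [ 0.7148 -0.0849  0.14  ]
(160, 250) [ 0.6996 -0.0891  0.14  ]
[ 0.70187223 -0.02847453  0.23      ]
t 17.55 pos [ 0.5875 -0.0612  0.2335] F [-0.4 -0.4 -0.1] w 0.0395 d [0.0592 0.0887 0.0527] w [ 0.3987  0.3567 -1.6555] need 12.5
[[0.0046, 0.0068, 0.0041], [0.031, 0.027, -0.127]]
[[0.0091, 0.0136, 0.0081], [0.061, 0.055, -0.255]]
[[0.0137, 0.0205, 0.0122], [0.092, 0.082, -0.382]]
[[0.0182, 0.0273, 0.0162], [0.123, 0.11, -0.509]]
[[0.0228, 0.0341, 0.0203], [0.153, 0.137, -0.637]]
```

View pics/hd.png

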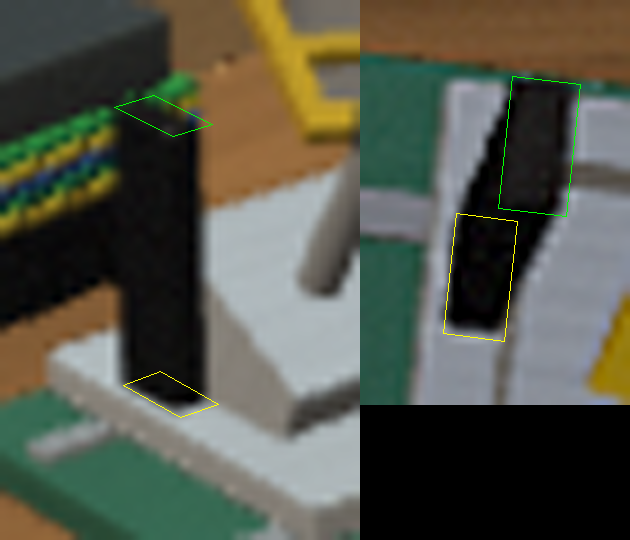

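>>> step_arm:
  increments:
    - [[0.0046,0.0068,0.002],[0.031,0.027,-0.127]]
    - [[0.009,0.0136,0.004],[0.061,0.055,-0.255]]
    - [[0.0137,0.02,0.006],[0.092,0.082,-0.382]]
    - [[0.018,0.027,0.008],[0.123,0.11,-0.509]]
    - [[0.0228,0.034,0.01],[0.153,0.137,-0.637]]
  hand: 1
  grip_force: 10

```text
time: 18.05
ee_pos: [0.6272, -0.0483, 0.2416]
eef_rot: [0.541, 0.826, 0.109, 0.112]
ft_force: [0.2, 0.4, -1.0]
width: 0.0073
```

```bash
python3 - <<'E'
from h import *
plan([.704,-.028,.235],down(),n=8)
from ornov import *
shoot("d0")
a=cv2.resize(cv2.imread("pics/side_d0.png")[90:180,230:330],None,fx=3.9,fy=3.9,interpolation=cv2.INTER_CUBIC)
b=cv2.resize(cv2.imread("pics/top_d0.png")[90:180,320:420],None,fx=3.9,fy=3.9,interpolation=cv2.INTER_CUBIC)
cv2.imwrite("pics/d0.png",np.hstack([a,b]))
E
```

```text
t 18.05 pos [ 0.6272 -0.0483  0.2416] F [ 0.2  0.4 -1. ] w 0.0073 d [-0.0107  0.0728  0.0308] w [ 0.2445  0.2194 -1.0137] need 7.6
[[-0.0013, 0.0091, 0.0038], [0.031, 0.027, -0.127]]
[[-0.0027, 0.0182, 0.0077], [0.061, 0.055, -0.253]]
[[-0.004, 0.0273, 0.0115], [0.092, 0.082, -0.38]]
[[-0.0054, 0.0364, 0.0154], [0.122, 0.11, -0.507]]
[[-0.0067, 0.0455, 0.0192], [0.153, 0.137, -0.634]]
```

View pics/d0.png

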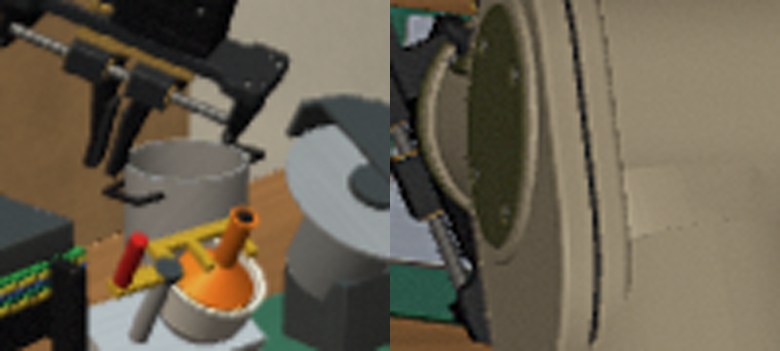

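```bash
python3 - <<'E'
from fork import *
b=draw("pics/side_d0.png","side",(250,310,130,180),(1.276,1.34),12)
cv2.imwrite("pics/d0f.png",b)
E
```

```text
(no output)
```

View pics/d0f.png

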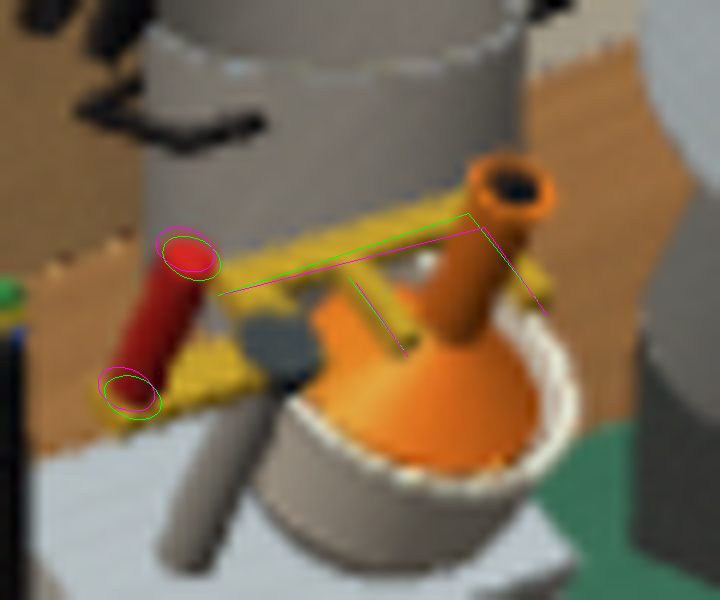

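```bash
python3 - <<'E'
from h import *
Rm,o=cradleT(*CR);n=Rm[:,2]
def pl(cam,uv,z):
    c,d=ray(cam,uv);t=(z-(c-o)@n)/(d@n);return (Rm.T@(c+d*t-o)*1000).round(1)
D=lambda x,y:((x+.5)/12-.5+250,(y+.5)/12-.5+130)
for nm,q in(("near tip low",(415,350)),("near tip L",(395,345)),("near root R",(372,262)),("near root L",(345,270)),("arm outer L",(215,265)),("arm inner at neck x=440",(440,225)),("arm outer at 440",(440,192)),("far tip",(548,300)),("far tip L",(520,300)),("neck base",(460,330)),("pin top",(190,257))):
    print(nm,pl("side",D(*q),.0735 if "neck" not in nm[:4] and "pin" not in nm else (.064 if "neck" in nm else .1215)))
B=lambda x,y:((x+.5)/5.5-.5+340,(y+.5)/5.5-.5+80)
for nm,q in(("arm out R",(684-385,243)),("arm out L",(500-385,222)),("arm in R(at far prong)",(655-385,260)),("near tip",(549-385,327)),("near root in",(572-385,258)),("far tip in",(650-385,340)),("far tip out",(668-385,340)),("lip",(622-385,338))):
    print("top",nm,pl("top",B(*q),.0735 if nm!="lip" else .112))
E
```

```text
near tip low [-12.3  23.3  73.5]
near tip L [-9.1 27.3 73.5]
near root R [16.1 15.7 73.5]
near root L [16.3 24.4 73.5]
arm outer L [29.2 56.5 73.5]
arm inner at neck x=440 [ 20.6 -10.2  73.5]
arm outer at 440 [ 30.1 -17.5  73.5]
far tip [-10.6 -22.1  73.5]
far tip L [ -8.  -14.7  73.5]
neck base [-4.7 -1.4 64. ]
pin top [  0.3 103.2 121.5]
top arm out R [ 27.2 -25.1  73.5]
top arm out L [26.8 44.8 73.5]
top arm in R(at far prong) [ 19.5 -15.6  73.5]
top near tip [-10.5  19.1  73.5]
top near root in [16.6 15.5 73.5]
top far tip in [-10.9 -19.9  73.5]
top far tip out [-10.1 -26.7  73.5]
top lip [ -3.1  -0.6 112. ]
```

The fork's outer arm is parallel to the slide (x_c 27.2 and 26.8 mm at its two ends). Both prong tips are 10.5 mm past the neck axis, with the neck inside the gap, so the keeper is hard against its stop and home. Next is the carriage handle.

>>> step_arm:
  increments:
    - [[-0.001,0.009,0.003],[0.031,0.027,-0.127]]
    - [[-0.0027,0.018,0.006],[0.061,0.055,-0.253]]
    - [[-0.004,0.027,0.01],[0.092,0.082,-0.38]]
    - [[-0.0054,0.036,0.014],[0.122,0.11,-0.507]]
    - [[-0.0067,0.0455,0.018],[0.153,0.137,-0.634]]

```text
time: 18.65
ee_pos: [0.6759, -0.0359, 0.2386]
eef_rot: [0.256, 0.965, 0.043, 0.044]
ft_force: [0.5, -0.7, 0.2]
width: 0.0003
```

```bash
python3 - <<'E'
from h import *
plan([.704,-.028,.225],down(),n=4);jl()
E
```

```text
t 18.65 pos [ 0.6759 -0.0359  0.2386] F [ 0.5 -0.7  0.2] w 0.0003 d [-0.0195  0.0192  0.017 ] w [ 0.0923  0.0825 -0.3813] need 2.9
[[-0.0049, 0.0048, 0.0042], [0.023, 0.021, -0.095]]
[[-0.0097, 0.0096, 0.0085], [0.046, 0.041, -0.191]]
[[-0.0146, 0.0144, 0.0127], [0.069, 0.062, -0.286]]
[[-0.0195, 0.0192, 0.017], [0.092, 0.083, -0.381]]
q [ 0.53  0.45 -0.72  1.37  0.25  1.32  0.89] margin [2.07 0.95 0.75 1.05 1.52 0.74 1.71]
```

>>> step_arm:
  increments:
    - [[-0.005,0.005,0.004],[0.023,0.021,-0.095]]
    - [[-0.01,0.0096,0.0085],[0.046,0.041,-0.191]]
    - [[-0.0146,0.0144,0.0127],[0.069,0.062,-0.286]]
    - [[-0.0195,0.0192,0.017],[0.092,0.083,-0.381]]
    - [[-0.0195,0.0192,0.017],[0.092,0.083,-0.381]]

```text
time: 19.15
ee_pos: [0.7041, -0.0264, 0.2236]
eef_rot: [0.068, 0.998, 0.001, -0.001]
ft_force: [0.3, 0.3, -0.0]
width: 0.001
```

```bash
python3 - <<'E'
from h import *
plan([.704,-.028,.095],down(),n=5);jl()
from ornov import *
shoot("d1")
a=cv2.resize(cv2.imread("pics/side_d1.png")[60:200,200:340],None,fx=2.8,fy=2.8,interpolation=cv2.INTER_CUBIC)
b=cv2.resize(cv2.imread("pics/top_d1.png")[50:190,280:420],None,fx=2.8,fy=2.8,interpolation=cv2.INTER_CUBIC)
cv2.imwrite("pics/d1.png",np.hstack([a,b]))
E
```

```text
t 19.15 pos [ 0.7041 -0.0264  0.2236] F [ 0.3  0.3 -0. ] w 0.001 d [-0.0003 -0.0018  0.1286] w [ 0.0011 -0.0018  0.0009] need 2.9
[[-0.0001, -0.0004, 0.0257], [0.0, -0.0, 0.0]]
[[-0.0001, -0.0007, 0.0515], [0.0, -0.001, 0.0]]
[[-0.0002, -0.0011, 0.0772], [0.001, -0.001, 0.001]]
[[-0.0003, -0.0014, 0.1029], [0.001, -0.001, 0.001]]
[[-0.0003, -0.0018, 0.1286], [0.001, -0.002, 0.001]]
q [ 0.42  0.61 -0.73  1.18  0.39  1.49  1.19] margin [2.18 1.11 0.74 1.02 1.66 0.57 1.41]
```

View pics/d1.png

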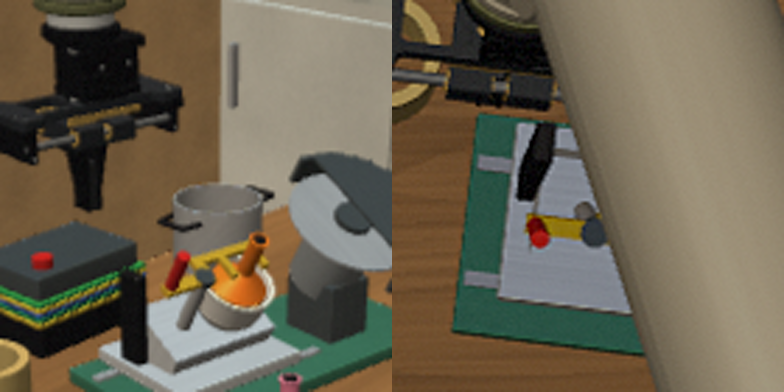

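```bash
python3 - <<'E'
from h import *
for z in(0,.1): print([atz("top",q,z).round(3).tolist() for q in((316,66),(390,66),(320,52),(275,90))])
E
```

```text
[[0.83, -0.059, 0.0], [0.827, -0.24, 0.0], [0.865, -0.07, 0.0], [0.771, 0.042, 0.0]]
[[0.788, -0.046, 0.1], [0.786, -0.211, 0.1], [0.82, -0.056, 0.1], [0.735, 0.046, 0.1]]
```

>>> step_arm:
  increments:
    - [[0,-0.0005,0.025],[0,0,0]]
    - [[0,-0.001,0.052],[0,0,0]]
    - [[0,-0.001,0.08],[0,0,0]]
    - [[0,-0.0015,0.106],[0,0,0]]
    - [[0,-0.002,0.126],[0,-0.001,0.001]]

```text
time: 19.75
ee_pos: [0.7027, -0.0303, 0.0978]
eef_rot: [0.074, 0.997, 0.0, 0.001]
ft_force: [0.0, -0.7, 0.1]
width: 0.0004
```

```bash
python3 - <<'E'
from h import *
Y=np.array([-np.sin(YAW),np.cos(YAW),0])
c=np.array([.697,-.077,.095]);plan(c+Y*.024,down(),n=3);jl()
E
```

```text
t 19.75 pos [ 0.7027 -0.0303  0.0978] F [ 0.  -0.7  0.1] w 0.0004 d [-0.001  -0.023   0.0028] w [ 0.001   0.0015 -0.0096] need 0.5
[[-0.0003, -0.0077, 0.0009], [0.0, 0.0, -0.003]]
[[-0.0006, -0.0153, 0.0018], [0.001, 0.001, -0.006]]
[[-0.001, -0.023, 0.0028], [0.001, 0.001, -0.01]]
q [ 0.43  0.69 -0.7   1.34  0.44  1.27  1.14] margin [2.17 1.19 0.77 1.08 1.71 0.79 1.46]
```

>>> step_arm:
  increments:
    - [[-0.0005,-0.006,0.001],[0,0,-0.004]]
    - [[-0.001,-0.012,0.002],[0,0,-0.008]]
    - [[-0.001,-0.018,0.002],[0,0,-0.01]]
    - [[-0.001,-0.024,0.002],[0,0,-0.01]]
    - [[-0.001,-0.03,0.002],[0,0,-0.01]]

```text
time: 20.25
ee_pos: [0.7, -0.0596, 0.0972]
eef_rot: [0.069, 0.998, 0.001, 0.002]
ft_force: [2.4, 5.3, 2.5]
width: 0.0001
```

```bash
python3 - <<'E'
from h import *
Y=np.array([-np.sin(YAW),np.cos(YAW),0])
c=np.array([.697,-.077,.095]);plan(c+Y*-.04,down(),n=8)
from bench import r
print("F along Y",r.read_state()["ft_force"]@Y, "y rel",(r.read_state()["ee_pos"]-c)@Y)
E
```

```text
t 20.25 pos [ 0.7    -0.0596  0.0972] F [2.4 5.3 2.5] w 0.0001 d [ 0.0007 -0.0576  0.002 ] w [0.0028 0.0037 0.0005] need 1.3
[[0.0001, -0.0072, 0.0002], [0.0, 0.0, 0.0]]
[[0.0002, -0.0144, 0.0005], [0.001, 0.001, 0.0]]
[[0.0002, -0.0216, 0.0007], [0.001, 0.001, 0.0]]
[[0.0003, -0.0288, 0.001], [0.001, 0.002, 0.0]]
[[0.0004, -0.036, 0.0012], [0.002, 0.002, 0.0]]
F along Y 5.569182661136548 y rel 0.017610641139965123
```

>>> step_arm:
  increments:
    - [[0,-0.007,0],[0.001,0.001,0]]
    - [[0,-0.014,0],[0.001,0.001,0]]
    - [[0,-0.021,0],[0.001,0.001,0]]
    - [[0,-0.028,0],[0.001,0.001,0]]
    - [[0,-0.035,0],[0.001,0.001,0]]

```text
time: 20.75
ee_pos: [0.6953, -0.0929, 0.0977]
eef_rot: [0.068, 0.998, 0.002, 0.002]
ft_force: [-0.7, 5.7, 0.8]
width: 0.0005
```

```bash
python3 - <<'E'
from h import *
Y=np.array([-np.sin(YAW),np.cos(YAW),0])
c=np.array([.697,-.077,.095]);plan(c+Y*-.065,down(),n=8)
from bench import r
print("F along Y",r.read_state()["ft_force"]@Y, "y rel",(r.read_state()["ee_pos"]-c)@Y);jl()
from ornov import *
shoot("e0")
cv2.imwrite("pics/e0.png",cv2.resize(cv2.imread("pics/side_e0.png")[90:200,220:350],None,fx=4.5,fy=4.5,interpolation=cv2.INTER_CUBIC))
E
```

```text
t 20.75 pos [ 0.6953 -0.0929  0.0977] F [-0.7  5.7  0.8] w 0.0005 d [ 0.0006 -0.049   0.0025] w [0.0038 0.0029 0.0018] need 1.1
[[0.0001, -0.0061, 0.0003], [0.0, 0.0, 0.0]]
[[0.0001, -0.0123, 0.0006], [0.001, 0.001, 0.0]]
[[0.0002, -0.0184, 0.0009], [0.001, 0.001, 0.001]]
[[0.0003, -0.0245, 0.0012], [0.002, 0.001, 0.001]]
[[0.0004, -0.0306, 0.0016], [0.002, 0.002, 0.001]]
F along Y 5.582355144989395 y rel -0.015999955323759852
q [ 0.53  0.68 -0.7   1.35  0.44  1.26  1.24] margin [2.07 1.18 0.77 1.07 1.71 0.8  1.36]
```

View pics/e0.png

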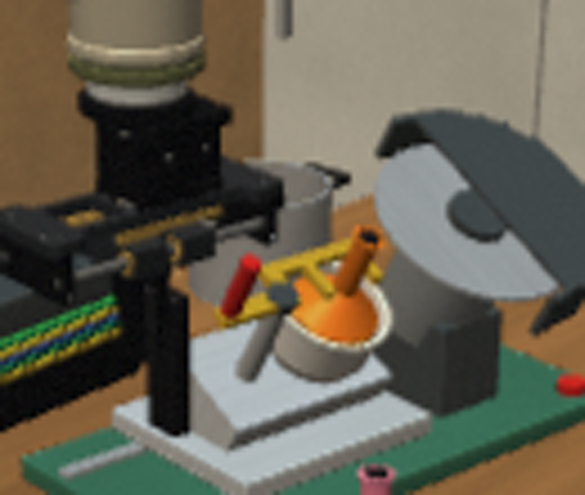

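```bash
python3 - <<'E'
from h import *
print(tri((457,102),SM(457,65)),tri((457,102),SM(455,80)))
E
```

```text
(array([ 0.67010772, -0.31419504,  0.19719489]), array([-0.32761138, -0.39840181,  0.82177056,  0.02886557])) (array([ 0.67407256, -0.31887846,  0.18588208]), array([-0.40691961, -0.4947592 ,  1.01560779,  0.03581426]))
```

>>> step_arm:
  increments:
    - [[0,-0.007,0],[0.001,0.001,0]]
    - [[0,-0.014,0],[0.001,0.001,0]]
    - [[0,-0.021,0],[0.002,0.001,0]]
    - [[0,-0.028,0.001],[0.002,0.001,0]]
    - [[0,-0.035,0.001],[0.002,0.001,0]]

```text
time: 21.35
ee_pos: [0.6918, -0.118, 0.0976]
eef_rot: [0.065, 0.998, 0.007, 0.002]
ft_force: [5.4, 42.3, 0.7]
width: 0.0002
```

>>> step_arm:
  increments:
    - [[0,-0.004,0],[0.001,0.001,0]]
    - [[0,-0.008,0],[0.001,0.001,0]]
    - [[0,-0.011,0],[0.001,0.001,0]]

```text
time: 21.65
ee_pos: [0.6916, -0.1173, 0.0981]
eef_rot: [0.06, 0.998, 0.013, 0.002]
ft_force: [4.0, 32.7, -2.5]
width: 0.0008
```

```bash
python3 - <<'E'
from h import *
Y=np.array([-np.sin(YAW),np.cos(YAW),0])
c=np.array([.697,-.077,.095]);plan(c+Y*-.069,down(),n=3)
from bench import r
print("F along Y",r.read_state()["ft_force"]@Y, "y rel",(r.read_state()["ee_pos"]-c)@Y);jl()
E
```

```text
t 21.65 pos [ 0.6916 -0.1173  0.0981] F [ 4.  32.7 -2.5] w 0.0008 d [ 0.0008 -0.0284  0.0023] w [0.026  0.0025 0.0176] need 0.6
[[0.0003, -0.0095, 0.0008], [0.009, 0.001, 0.006]]
[[0.0005, -0.0189, 0.0016], [0.017, 0.002, 0.012]]
[[0.0008, -0.0284, 0.0023], [0.026, 0.002, 0.018]]
F along Y 32.923071145790914 y rel -0.04068610533470649
q [ 0.58  0.69 -0.7   1.35  0.42  1.26  1.31] margin [2.02 1.19 0.77 1.07 1.69 0.8  1.29]
```

>>> step_arm:
  increments:
    - [[0,0.004,0],[-0.0,0,0]]
    - [[0,0.006,0],[0,0,0]]

```text
time: 21.85
ee_pos: [0.6925, -0.1099, 0.0985]
eef_rot: [0.059, 0.998, 0.013, 0.002]
ft_force: [-0.7, 0.9, 0.0]
width: 0.0007
```

```bash
python3 - <<'E'
from h import *
from ornov import *
s=r.read_state();print(s["ft_force"].round(1),s["ee_pos"])
shoot("e1")
cv2.imwrite("pics/e1.png",cv2.resize(cv2.imread("pics/side_e1.png")[90:200,220:350],None,fx=5.4,fy=5.4,interpolation=cv2.INTER_CUBIC))
cv2.imwrite("pics/e1t.png",cv2.resize(cv2.imread("pics/top_e1.png")[60:200,290:510],None,fx=3.5,fy=3.5,interpolation=cv2.INTER_CUBIC))
E
```

```text
[-0.7  0.9  0. ] [ 0.69254606 -0.10992229  0.09846037]
```

View pics/e1.png

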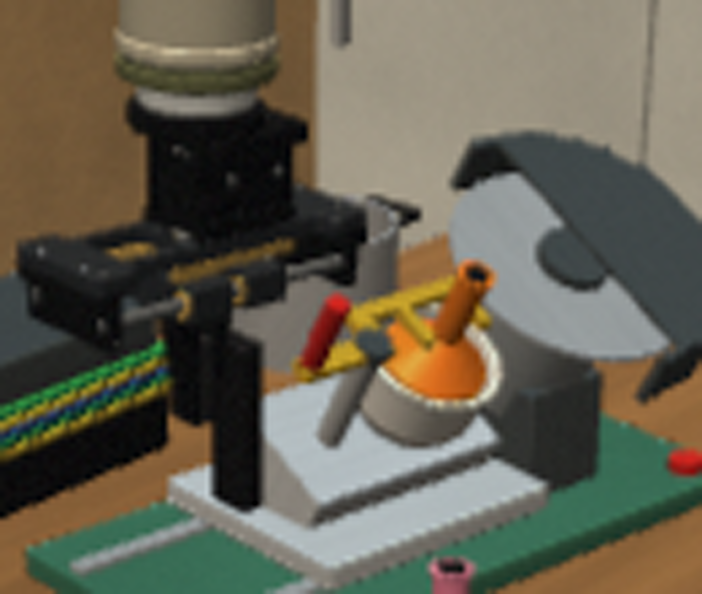

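View pics/e1t.png

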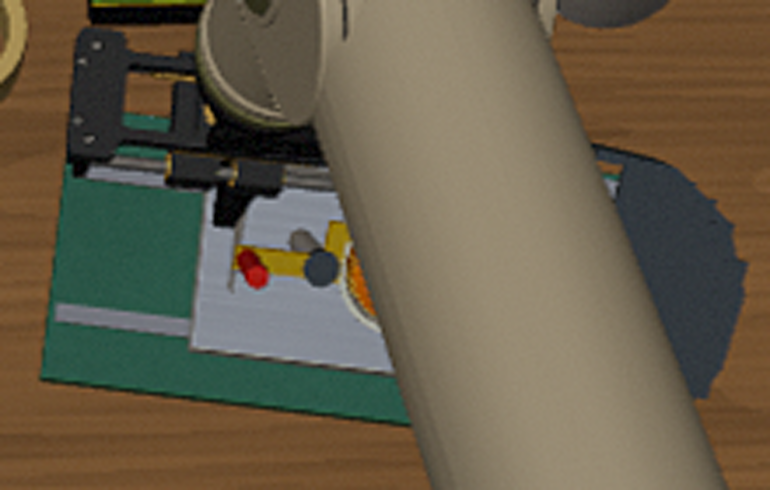

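```bash
python3 - <<'E'
from h import *
Rm,o=cradleT(*CR);n=Rm[:,2]
def pl(cam,uv,z):
    c,d=ray(cam,uv);t=(z-(c-o)@n)/(d@n);return (Rm.T@(c+d*t-o)*1000).round(1)
S=lambda x,y:((x+.5)/5.4-.5+220,(y+.5)/5.4-.5+90);T=lambda x,y:((x+.5)/3.5-.5+290,(y+.5)/3.5-.5+60)
print("pin s",pl("side",S(338,303),.1215),"t",pl("top",T(256,276),.1215))
print("hinge s",pl("side",S(375,342),.0762),"t",pl("top",T(322,267),.0762))
print("lip s",pl("side",S(475,272),.112))
# carriage plate left edge top: initial (187,75)->(153,412) in TM ; now
for q in((203,200),(190,347)): print("plate now",(Rm.T@(atz("top",T(*q),.035)-o)*1000).round(1))
for q in((187,75),(153,412)): print("plate init",(Rm.T@(atz("top",TM(*q),.035)-o)*1000).round(1))
print("handle top side",[atz("side",S(*q),.14).round(3).tolist() for q in((215,335),(262,350))])
print("wheel rim near neck: side",pl("side",S(452,225),.088))
E
```

```text
pin s [  0.6  41.2 121.5] t [ -0.7  41.7 121.5]
hinge s [-0.1 -4.3 76.2] t [-0.4 -4.3 76.2]
lip s [  0.  -62.8 112. ]
plate now [  7.6  54.1 -55. ]
plate now [-80.8  52.8  -8. ]
plate init [ 50.9 114.3 -78. ]
plate init [-81.2 113.4  -7.8]
handle top side [[0.7, -0.134, 0.14], [0.666, -0.135, 0.14]]
wheel rim near neck: side [ 52.4 -99.3  88. ]
```

```bash
python3 - <<'E'
import cv2,numpy as np
t=cv2.imread("pics/top0.png");s=cv2.imread("pics/side0.png")
a=cv2.resize(t[95:200,400:510],None,fx=5,fy=5,interpolation=cv2.INTER_CUBIC);b=cv2.resize(s[105:205,290:370],None,fx=5,fy=5,interpolation=cv2.INTER_CUBIC)
b=cv2.resize(b,(b.shape[1],b.shape[0]));H=max(a.shape[0],b.shape[0])
cv2.imwrite("pics/wh.png",a);cv2.imwrite("pics/whs.png",b)
s=cv2.imread("pics/side_e1.png");cv2.imwrite("pics/e1z.png",cv2.resize(s[130:200,245:345],None,fx=7.5,fy=7.5,interpolation=cv2.INTER_CUBIC))
E
```

```text
(no output)
```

View pics/wh.png

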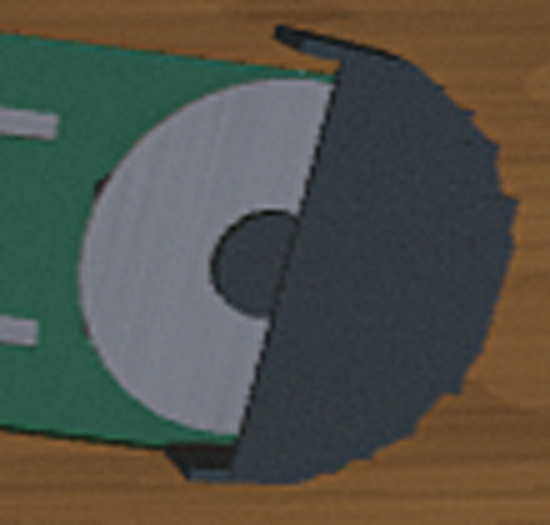

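View pics/whs.png

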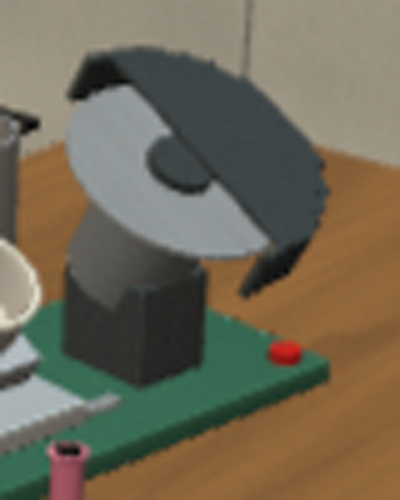

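View pics/e1z.png

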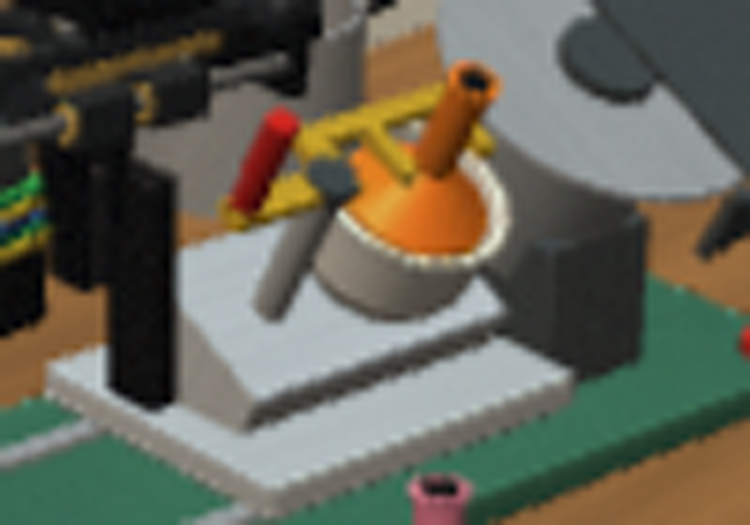

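```bash
python3 - <<'E'
from h import *
Rm,o=cradleT(*CR);n=Rm[:,2]
def pl(cam,uv,z):
    c,d=ray(cam,uv);t=(z-(c-o)@n)/(d@n);return (Rm.T@(c+d*t-o)*1000).round(1)
W=lambda x,y:((x+.5)/5-.5+400,(y+.5)/5-.5+95);S=lambda x,y:((x+.5)/5-.5+290,(y+.5)/5-.5+105)
for q in((80,268),(88,215),(120,150),(200,90),(95,330),(140,395),(240,435),(335,80)): print("rim t",pl("top",W(*q),.088))
for q in((68,140),(75,115),(120,85),(80,175),(130,230),(190,255),(270,248)): print("rim s",pl("side",S(*q),.088))
# hull: carriage right edge initial & wedge, support post
for q in((580,180),(545,460),(577,122)): print("plate R init",(Rm.T@(atz("top",TM(*q),.035)-o)*1000).round(1))
E
```

```text
rim t [-15.  -76.4  88. ]
rim t [  7.3 -74.7  88. ]
rim t [ 35.2 -81.5  88. ]
rim t [  62.8 -107.7   88. ]
rim t [-40.4 -88.5  88. ]
rim t [ -66.  -113.7   88. ]
rim t [ -78.3 -159.7   88. ]
rim t [  73.  -160.1   88. ]
rim s [ 47.6 -95.   88. ]
rim s [  64.5 -114.7   88. ]
rim s [  77.4 -165.    88. ]
rim s [ 19.9 -82.7  88. ]
rim s [-29.4 -84.3  88. ]
rim s [ -60.  -109.6   88. ]
rim s [ -74.3 -168.    88. ]
plate R init [ 28.1 -60.1 -65.9]
plate R init [-81.8 -56.1  -7.5]
plate R init [ 50.7 -56.5 -77.9]
```

The wheel rim was measured only about 75 mm from the cradle axis at the start, not 97. So the carriage began about 22 mm along its slide, and 22 + 62 mm of travel is about 84–85 mm. The sharp force rise was the stop. I'll withdraw straight up and check everything.

>>> step_arm:
  increments:
    - [[0,0.004,-0.01],[0,0,0]]
    - [[0,0.006,-0.03],[0,0,0]]
    - [[0,0.006,-0.06],[0,0,0]]
    - [[0,0.006,-0.095],[0,0,0]]
    - [[0,0.006,-0.13],[0,0,0]]

```text
time: 22.45
ee_pos: [0.6921, -0.1105, 0.2306]
eef_rot: [0.061, 0.998, 0.012, 0.002]
ft_force: [-0.2, -0.6, -0.8]
width: 0.0003
```

>>> step_arm:
  increments:
    - [[0,0.04,-0.02],[0,0,0]]
    - [[0,0.08,-0.03],[0,0,0]]
    - [[0,0.12,-0.03],[0,0,0]]
    - [[0,0.16,-0.03],[0,0,0]]
    - [[0,0.2,-0.03],[0,0,0]]

```text
time: 22.95
ee_pos: [0.7165, 0.0877, 0.2666]
eef_rot: [0.062, 0.998, 0.011, 0.003]
ft_force: [0.4, -0.7, -0.6]
width: 0.0005
```

>>> step_arm:
  increments:
    - [[0.02,0.03,0],[0,0,0]]
    - [[0.05,0.06,0],[0,0,0]]
    - [[0.08,0.08,0],[0,0,0]]
    - [[0.1,0.1,0],[0,0,0]]
    - [[0.1,0.1,0],[0,0,0]]

```text
time: 23.45
ee_pos: [0.6271, 0.2032, 0.2704]
eef_rot: [0.059, 0.998, 0.012, 0.004]
ft_force: [0.5, -0.5, -0.2]
width: 0.0002
```

```bash
python3 - <<'E'
from ornov import *
s=r.read_state();print(s["time"],s["ee_pos"],s["ft_force"].round(1))
shoot("f0")
cv2.imwrite("pics/f0s.png",cv2.resize(cv2.imread("pics/side_f0.png")[100:200,235:365],None,fx=6,fy=6,interpolation=cv2.INTER_CUBIC))
cv2.imwrite("pics/f0t.png",cv2.resize(cv2.imread("pics/top_f0.png")[80:200,300:510],None,fx=3.8,fy=3.8,interpolation=cv2.INTER_CUBIC))
E
```

```text
23.45 [0.62710673 0.20315879 0.27039033] [ 0.5 -0.5 -0.2]
```

View pics/f0s.png

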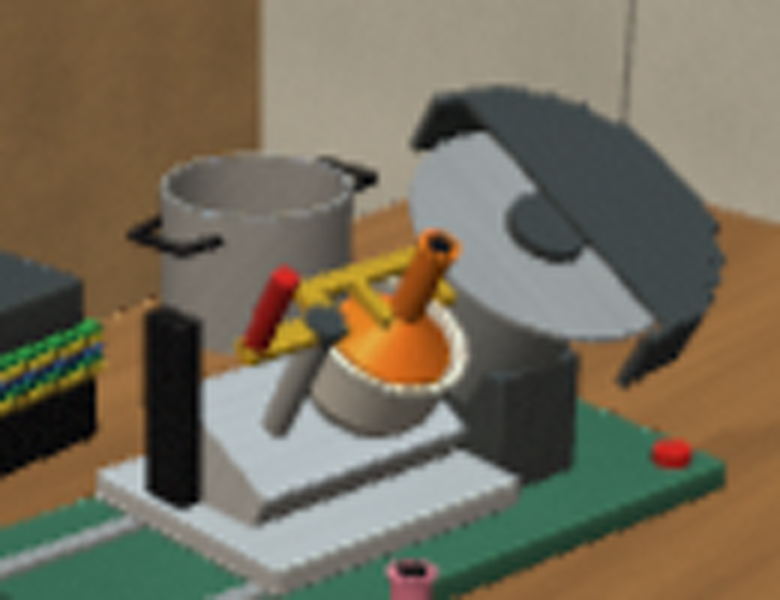

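View pics/f0t.png

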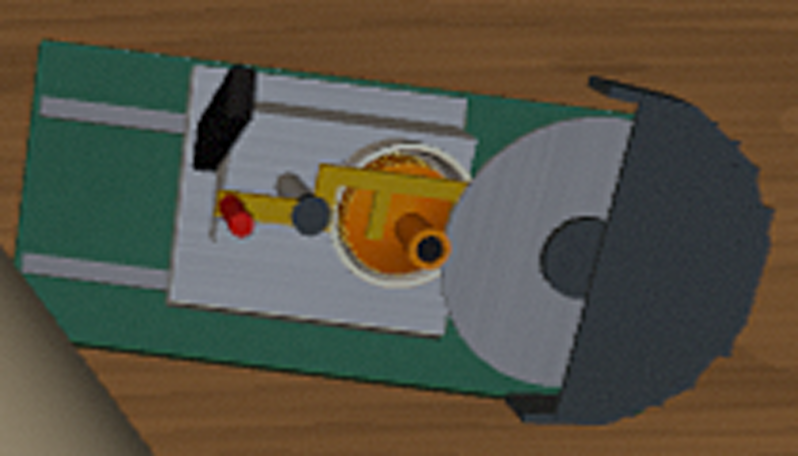

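View pics/top_f0.png

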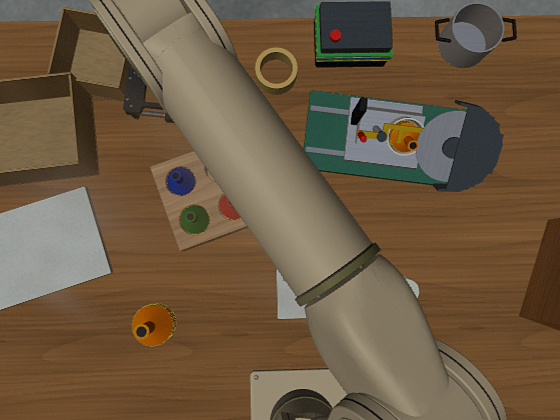

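```bash
python3 - <<'E'
from h import *
Rm,o=cradleT(*CR);n=Rm[:,2]
def pl(cam,uv,z):
    c,d=ray(cam,uv);t=(z-(c-o)@n)/(d@n);return (Rm.T@(c+d*t-o)*1000).round(1)
T=lambda x,y:((x+.5)/3.8-.5+300,(y+.5)/3.8-.5+80);S=lambda x,y:((x+.5)/6-.5+235,(y+.5)/6-.5+100)
for n_,t,s,z in(("pin",(240,225),(287,278),.1215),("hinge",(311,214),(327,321),.0762),("lip",(429,248),(439,246),.112)):
    print(n_,pl("top",T(*t),z),pl("side",S(*s),z))
print("arm outer",pl("top",T(322,166),.0735),pl("top",T(465,182),.0735),"rim",pl("top",T(444,248),.088))
E
```

```text
pin [ -1.3  41.6 121.5] [ -0.3  41.1 121.5]
hinge [-0.5 -4.  76.2] [-0.7 -4.1 76.2]
lip [ -3.7 -61.7 112. ] [ -2.3 -61.7 112. ]
arm outer [25.7 -5.3 73.5] [ 26.3 -84.   73.5] rim [ -7.9 -76.6  88. ]
```

```bash
python3 - <<'E'
from bench import r
r.close_job(); print(r.read_state()["time"])
E
```

```text
the job is handed in; nothing more can be done
the job is handed in; nothing more can be done
```

The job is handed in at about 23.5 s of the 56 s allowed; no verdict is reported back. The small amber ornament is seated neck outward in the cradle, the keeper is closed about the neck, and the carriage is at its stop by the wheel.

**What I did:**
- **Ornament:** I drew it straight up by the neck. It pivoted about 0.08 rad in the grip, which I corrected before lowering. I let go only after contact showed on the cradle floor (a 17 N peak, eased to about 6 N).
- **Keeper:** I swung it by its red pin to a hard stop, at about 16 N.
- **Carriage:** I pushed it by its handle to its stop and left it there.

**Last checks:**
- The seated pose matched the camera overlay when I released the ornament. In the final pictures it is still in the cup.
- The fork arm is parallel to the slide to about 0.01 rad, with the neck inside the gap.
- The final top picture shows blue and green in their pockets, but the arm hid most of the red one. I had not touched it.
- The arm was clear of everything.

**Disagreements:**
- **Start positions:** By the pictures, the keeper and carriage did not start fully open and fully drawn back. The keeper was about 0.12 rad along and the carriage about 22 mm along. So they travelled only about 1.28 rad and 62 mm.
- **Rim distance:** The final distance from the wheel rim to the cradle axis measured about 13–15 mm, against 12 mm nominal. That is roughly within camera error.
- **Push force:** The force peaked at 42 N when the carriage hit its stop. That was fingers on the handle, not the gripper's body, as far as I could see.

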